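Build the next crosswise layer of a comb drying tower

ROBOT

A 7-joint arm with a two-finger parallel gripper is mounted at the origin on the work surface. World frame = base frame: x ahead of the robot, y to its left, z up, the work surface at z = 0. Lengths are in m, angles in rad, forces in N, time in s.
With the tool pointing down it reaches from about 0.4 to 0.9 m from the base axis. Payload 5.5 kg.
Tool frame: the origin (TCP) lies midway between the tips of the shut fingers; the grasp point (between the pads) lies 19 mm behind it; z points along the fingers, y is the direction in which the jaws open and shut (so a half turn about z gives the same grasp; the last joint's range is limited). The gripper opens to 85 mm and grips with 20 to 120 N. Pads are 22 mm wide; open, the fingers measure 114 mm over their backs; the gripper's body (76 mm by 85 mm) begins 54 mm behind the grasp point. The pads swing forward as they close: fully open they stand 13 mm farther back than shut.
Start: joints at [-1.071, 0.501, -0.427, 1.55, 0.221, 1.138, -0.21], TCP at [0.152, 0.632, 0.204] pointing down, gripper open.
Joint ranges: [-2.88, 2.88], [-0.31, 2.03], [-1.54, 1.56], [0.2, 2.42], [-1.41, 4.55], [0.19, 2.02], [-2.57, 2.57]. Speed limits (rad/s): [2.57, 2.57, 3.14, 3.14, 3.14, 3.14, 3.14].

INTERFACE

Orientations are given as a unit quaternion [x, y, z, w].
In Python, from rig import env gives the robot as it stands.
- The arm moves only by the shell command python3 -m creep 'ROWS' [FORCE]. ROWS is JSON, a list of rows, each a list of 3 entries, a list of its own where there are three numbers: the opening, from 0 (shut) to 1 (fully open), then the shift along the tool's x, y, z in m, then the turn, a rotation vector about the tool's x, y, z in degrees. In form: [[claw, [tx, ty, tz], [ax, ay, az]], ...]. A call has 1 to 10 rows; each row is the pose to reach, as a shift and turn from the pose measured when the call began, along the tool's axes at that moment; what a row does not reach only later rows make up. A row lasts 1/12 s, in which the tool goes at most 41.7 mm and 7.16 degrees, less where a joint would pass 70% of its speed; a pose out of reach is approached as far as the arm can. A call with a gripper value outside its range is refused whole. The fingers move at their own pace and stop on an object; FORCE is the grip in N (left out, the last holds). Time passes only in rows, so rows that repeat a pose let the fingers close. It gives the time, the measured TCP pose, the force and the opening at its end, in the units of the state.
- env.observe(): the state, without advancing time (a new reading comes with each control period).
- env.capture(name): name is "scene" or "top" or "wrist"; returns the picture (400x640x3 uint8, blue, green, red); there is no depth.
- env.get_calibration(name): a dict with "fov_y" (degrees; the focal length in pixels is half the picture's height over the tangent of half this angle, whatever the lens; pixels are square), "cx", "cy" (the principal point, pixels), "D" ([k1, k2, p1, p2, k3] as OpenCV has them; the pictures are not rectified), "R" (3x3) and "t" (3): a world point X has camera coordinates R X + t; the wrist camera has in their place "mount" (4x4, takes a point from camera to tool coordinates, whose origin is the TCP and whose axes are the flange's). Camera axes: x right, y down, z forward; pixel columns grow to the right and rows downward; lengths in m; the calibration is good to about 2 mm. A picture is of the moment at which its call begins: read the wrist's pose just before it. get_calibration takes no time and is no camera call.
- env.hand_in(): hands the job in, once; it reports no verdict.
The state is a dict: "clock": time; "joint_positions": joint angles; "joint_vel": joint speeds; "tau": joint torques, N m; "tool_pos": TCP position; "orientation": TCP orientation; "force": force on the tool from outside, world axes, zero at the start; "wrist_torque": the same for the moment, N m; "opening": finger opening in m.
Only numpy, scipy, OpenCV 4.12 (cv2) and the standard library are available. Lean on these libraries where they do the work, as an engineer would, in place of code of your own. Each camera call takes 0.05 s, during which the arm holds its last target. There are 200 camera calls.

TASK

On the drying rack one of the two darker combs has been left out of place, out towards the long end of the brass rails: slide it along the rails, without lifting it off them, until it is snug against both of its black stops and parallel to the other dark comb. Then take the two loose pale combs from the bench and lay them crosswise on the dark pair as the next layer, one straight above each brass rail, level, square and centred so that both ends overhang equally. Leave the reed wrench, the cover plate and the magnifier where they lie.

Things in the scene. Friction and masses are not known exactly. Their poses are not given: they have to be found in the camera images.
- rack: fixed drying rack: aluminium plate 150 mm (x) by 210 mm (y from -85 to +125), 10 mm thick; two brass rails 12 mm wide along y at x = -48 and +48 mm, from y = -80 to +120, tops 24 mm above the bench. Black stops 8 mm high and 8 mm wide stand on each rail: one with its outer face at y = +30 mm, two that trap the home comb at y = -45 mm. Origin on the bench under the middle of the tower
- askew_home (a point): point in the rack at x = 0, y = +45, z = 24 mm: where the underside centre of the askew comb is when it lies along the rack's x against the two stops at y = +30 mm; axes as the rack's
- over_near_rail (a point): point in the rack 40 mm above its origin and 48 mm to its -x side: where the underside centre of a pale comb belongs, above one rail (level with the tops of the dark combs); axes as the rack's
- over_far_rail (a point): the same point above the other rail, 48 mm to the rack's +x side
- comb_home: dark pearwood harmonica comb already in place on the rails, along the rack's x; 150 mm long (its x axis), 30 mm wide (y), 16 mm thick, slotted along one long edge (treat it as a solid bar), 50 g; origin at the centre of its underside
- comb_askew: dark pearwood comb lying across the rails, skewed by up to 13 degrees, 30 to 50 mm outside its place, towards the rack's +y end; 150 mm long (its x axis), 30 mm wide (y), 16 mm thick, slotted along one long edge (treat it as a solid bar), 50 g; origin at the centre of its underside
- comb_a: pale pearwood comb lying flat on the bench; 150 mm long (its x axis), 30 mm wide (y), 16 mm thick, slotted along one long edge (treat it as a solid bar), 50 g; origin at the centre of its underside
- comb_b: second pale pearwood comb lying flat on the bench; 150 mm long (its x axis), 30 mm wide (y), 16 mm thick, slotted along one long edge (treat it as a solid bar), 50 g; origin at the centre of its underside
- cover_plate: chrome cover plate, 140 x 34 x 14 mm, lying on the bench; origin under its centre, x along its length; a bystander
- reed_wrench: blued steel wrench, 150 mm long, lying on the bench; x along its length; a bystander
- magnifier: magnifier in a black ring, 72 mm across, 12 mm thick, flat on the bench; origin under its centre; a bystander
Not all that is in view belongs to the job. What is shaped like the comb_askew but purple or red is not meant.

How it is judged:
By the outcome, as a careful person would: the job done as asked, in the order asked, and still so for the second after the job is handed in, with the robot touching nothing.
It also fails if it takes over 62 s, if anything falls off the work surface, if the arm or the gripper's body presses on something with over 40 N, if the wrist force passes 120 N, or if a joint passes its speed limit or range.

## Working session

There is one attempt and no reset: what is moved stays moved. The work goes in short steps, Python scripts to look and compute and a shell command to move; the robot and the scene stay as the last step left them, time stands still between calls to the robot, and variables do not carry over. Pictures are saved under pics/ and viewed, and the job is handed in when it is done.

```bash
ls; mkdir -p pics; python3 - <<'E'
from rig import env
import cv2
s=env.observe();print({k:(s[k]) for k in s})
for n in("scene","top"):
    cv2.imwrite(f"pics/{n}0.png",env.capture(n)); print(n,env.get_calibration(n))
print(env.get_calibration("wrist"))
E
```

```text
pics
{'clock': 0.0, 'joint_positions': array([-1.07081074,  0.50185748, -0.42676101,  1.55146909,  0.22078055,
        1.13828459, -0.21026514]), 'joint_vel': array([-0.00028835,  0.00053309,  0.00027254, -0.00234582,  0.00118721,
        0.00244296,  0.00050064]), 'tau': array([ 4.65716275e-04, -5.69514263e+01, -5.81592724e+00, -2.80941814e+01,
        1.07174035e-02,  1.19389227e-02, -1.64942438e-06]), 'tool_pos': array([0.15235067, 0.6311152 , 0.20244274]), 'orientation': array([ 1.18087124e-01,  9.93002750e-01, -9.72525669e-04, -1.52396428e-04]), 'force': array([ 0.27209425, -1.04039079,  0.16018893]), 'wrist_torque': array([ 0.03733937, -0.03026559,  0.02269981]), 'opening': 0.0848986136066781}
scene {'fov_y': 44.46367325966331, 'cx': 324.40129881037484, 'cy': 209.51451933292537, 'D': array([-0.12573605,  0.        ,  0.        ,  0.        ,  0.        ]), 'R': array([[ 0.69356415,  0.72021725,  0.01599609],
       [ 0.4858939 , -0.45128825, -0.74849585],
       [-0.53186078,  0.52690229, -0.66294652]]), 't': array([-0.43618434, -0.2208878 ,  1.57716427])}
top {'fov_y': 49.3583137181616, 'cx': 324.00069786530946, 'cy': 198.29271775418792, 'D': array([-0.01667281,  0.        ,  0.        ,  0.        ,  0.        ]), 'R': array([[-0.02076789, -0.99972548, -0.01084745],
       [-0.98085352,  0.02247482, -0.19344575],
       [ 0.19363644,  0.00662229, -0.98105101]]), 't': array([0.06807163, 0.55231185, 1.01691764])}
{'fov_y': 59.99491417212031, 'cx': 315.4481163958656, 'cy': 198.28721220487623, 'D': array([0.00822396, 0.        , 0.        , 0.        , 0.        ]), 'mount': array([[ 2.16875724e-04, -9.50975769e-01, -3.09265324e-01,
         7.82092484e-02],
       [ 9.99999970e-01,  1.70576107e-04,  1.76747823e-04,
         6.97226844e-04],
       [-1.15329622e-04, -3.09265353e-01,  9.50975777e-01,
        -1.71932126e-01],
       [ 0.00000000e+00,  0.00000000e+00,  0.00000000e+00,
         1.00000000e+00]])}
```

View pics/scene0.png

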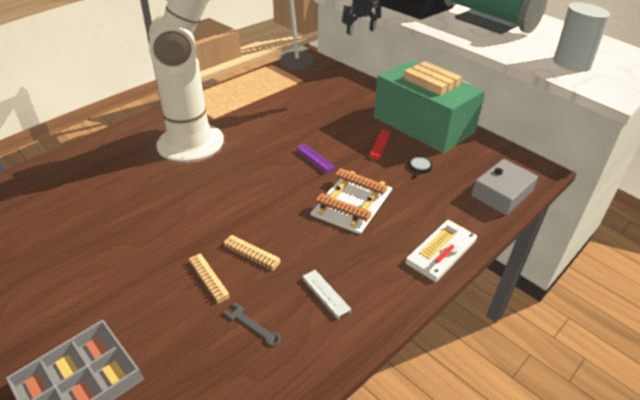

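View pics/top0.png

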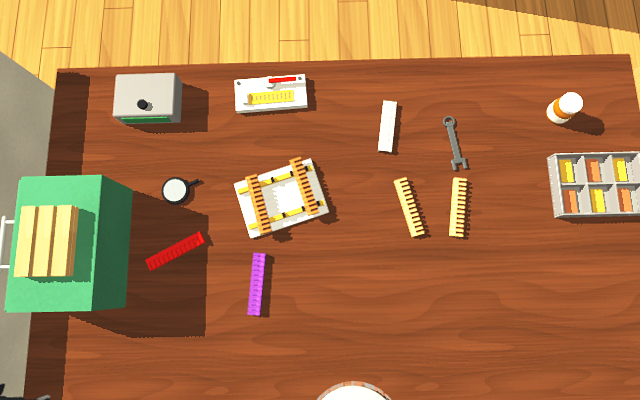

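```bash
cat > h.py <<'E'
import numpy as np, cv2
from scipy.spatial.transform import Rotation as Ro
from rig import env
def K(c):
    f=200/np.tan(np.radians(c["fov_y"])/2); return np.array([[f,0,c["cx"]],[0,f,c["cy"]],[0,0,1]])
def cam(name,s=None):
    c=env.get_calibration(name)
    if name!="wrist": return K(c),c["D"],c["R"],c["t"]
    s=s or env.observe(); T=np.eye(4); T[:3,:3]=Ro.from_quat(s["orientation"]).as_matrix(); T[:3,3]=s["tool_pos"]
    M=np.linalg.inv(T@c["mount"]); return K(c),c["D"],M[:3,:3],M[:3,3]
def ray(cm,px,z):
    k,D,R,t=cm; u=cv2.undistortPoints(np.array(px,float).reshape(-1,1,2),k,D).reshape(-1,2)
    d=np.c_[u,np.ones(len(u))]@R; o=-R.T@t
    return o+d*((z-o[2])/d[:,2])[:,None]
def proj(cm,X):
    k,D,R,t=cm; return cv2.projectPoints(np.array(X,float).reshape(-1,1,3),cv2.Rodrigues(R)[0],t,k,D)[0].reshape(-1,2)
def crop(im,x0,y0,x1,y1,f,name): cv2.imwrite(name,cv2.resize(im[y0:y1,x0:x1],None,fx=f,fy=f,interpolation=cv2.INTER_CUBIC))
E
python3 - <<'E'
from h import *
im=cv2.imread("pics/top0.png"); crop(im,225,145,345,250,5,"pics/t1.png"); crop(im,375,80,485,250,3.5,"pics/t2.png")
cm=cam("top")
for n,p,z in(("rack",(281,198),.024),("a",(409,207),.016),("b",(459,207),.016),("purple",(257,285),.016),("red",(175,251),.016),("wr",(455,143),0),("mag",(175,190),.01)): print(n,ray(cm,p,z))
E
```

```text
rack [[0.56290186 0.16520181 0.024     ]]
a [[ 0.53377528 -0.15887666  0.016     ]]
b [[ 0.53087823 -0.28560138  0.016     ]]
purple [[0.347555   0.22563119 0.016     ]]
red [[0.43517886 0.43238413 0.016     ]]
wr [[ 0.70578212 -0.2939018   0.        ]]
mag [[0.59313348 0.44161265 0.01      ]]
```

View pics/t1.png

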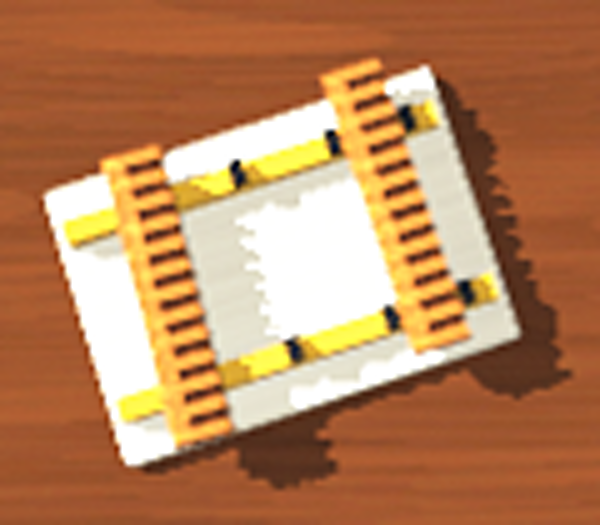

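View pics/t2.png

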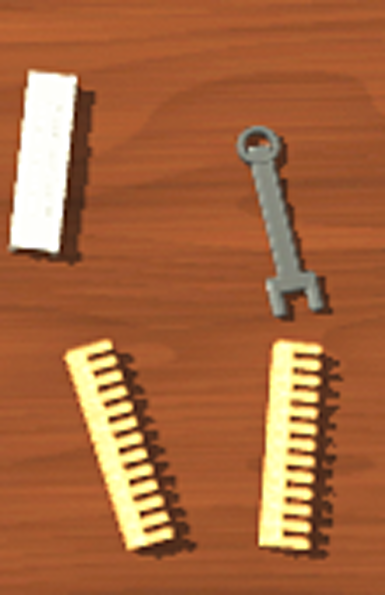

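```bash
cat >> h.py <<'E'
def go(pos,yaw=None,roll_ref=None):
    "shift (mm) in tool axes and turn (deg rotvec) to get to world pos, tool down, tool-x at world yaw deg (mod 180)"
    s=env.observe(); R=Ro.from_quat(s["orientation"]); x=R.as_matrix()[:,0]; cur=np.degrees(np.arctan2(x[1],x[0]))
    yaw=cur if yaw is None else cur+((yaw-cur+90)%180-90)
    y=np.radians(yaw); G=np.array([[np.cos(y),np.sin(y),0],[np.sin(y),-np.cos(y),0],[0,0,-1]])
    print("cur",np.round(s["tool_pos"]*1000,1),"yaw",round(cur,2),"-> shift mm",np.round(R.inv().apply(np.array(pos)-s["tool_pos"])*1000,1),"turn",np.round(np.degrees((R.inv()*Ro.from_matrix(G)).as_rotvec()),2),"q7",round(s["joint_positions"][6],2))
def fit(P,Q):
    "rigid 2D: P(local)->Q(world); returns origin, yaw deg, residual mm"
    P=np.array(P,float);Q=np.array(Q,float)[:,:2];p,q=P-P.mean(0),Q-Q.mean(0)
    a=np.arctan2((p[:,0]*q[:,1]-p[:,1]*q[:,0]).sum(),(p*q).sum()); R=np.array([[np.cos(a),-np.sin(a)],[np.sin(a),np.cos(a)]])
    o=Q.mean(0)-R@P.mean(0); return o,np.degrees(a),1000*np.linalg.norm(P@R.T+o-Q,axis=1)
E
python3 - <<'E'
from h import *
cm=cam("top"); f=lambda p:np.array(p)/5+np.array([225,145])
# rail end corners' midpoints
Q=ray(cm,f([(68,233),(123,410),(437,114),(493,287)]),.024)
print(Q,fit([(.048,.12),(-.048,.12),(.048,-.08),(-.048,-.08)],Q))
A=ray(cm,f([(132,158),(205,435)]),.04);print(A)
go((.56,.165,.2),None)
E
```

```text
[[0.58200187 0.27331867 0.024     ]
 [0.49061734 0.24411507 0.024     ]
 [0.64014565 0.08433786 0.024     ]
 [0.54909215 0.05743633 0.024     ]] (array([0.57138427, 0.14569823]), np.float64(17.217547051239407), array([1.24407177, 2.08643942, 1.14284785, 2.36435898]))
[[0.61651617 0.23824746 0.04      ]
 [0.4752042  0.20060349 0.04      ]]
cur [152.4 631.2 202.6] yaw 166.43 -> shift mm [-505.6 -357.6    3.2] turn [-0.1 -0.   0. ] q7 -0.21
```

```bash
python3 -m creep '[[1,[0,0,-0.15],[0,0,0]],[1,[0,0,-0.15],[0,0,0]],[1,[0,0,-0.15],[0,0,0]],[1,[-0.3,-0.21,-0.15],[0,0,0]],[1,[-0.3,-0.21,-0.15],[0,0,0]],[1,[-0.3,-0.21,-0.15],[0,0,0]],[1,[-0.3,-0.21,-0.15],[0,0,0]],[1,[-0.3,-0.21,-0.15],[0,0,0]],[1,[-0.3,-0.21,-0.15],[0,0,0]],[1,[-0.3,-0.21,-0.15],[0,0,0]]]'; python3 - <<'E'
from h import *
go((.56,.165,.2),17.2)
E
```

```text
clock: 0.93
tool_pos: [0.3458, 0.4113, 0.3478]
orientation: [0.118, 0.993, -0.001, -0.0]
force: [0.6, 0.8, 1.0]
opening: 0.0853
cur [345.8 411.3 347.8] yaw 166.44 -> shift mm [-266.  -188.9  148.1] turn [ -0.12  -0.05 -30.76] q7 0.36
```

```bash
python3 -m creep '[[1,[-0.266,-0.189,0.148],[0,0,-31]],[1,[-0.266,-0.189,0.148],[0,0,-31]],[1,[-0.266,-0.189,0.148],[0,0,-31]],[1,[-0.266,-0.189,0.148],[0,0,-31]],[1,[-0.266,-0.189,0.148],[0,0,-31]],[1,[-0.266,-0.189,0.148],[0,0,-31]],[1,[-0.266,-0.189,0.148],[0,0,-31]],[1,[-0.266,-0.189,0.148],[0,0,-31]],[1,[-0.266,-0.189,0.148],[0,0,-31]],[1,[-0.266,-0.189,0.148],[0,0,-31]]]'; python3 -m creep '[[1,[0,0,0],[0,0,0]],[1,[0,0,0],[0,0,0]],[1,[0,0,0],[0,0,0]]]'; python3 - <<'E'
from h import *
s=env.observe(); im=env.capture("wrist"); np.savez("w1.npz",im=im,q=s["orientation"],p=s["tool_pos"]); print(s["tool_pos"])
cv2.imwrite("pics/w1.png",im)
E
```

```text
clock: 1.77
tool_pos: [0.5624, 0.155, 0.1959]
orientation: [-0.146, 0.989, -0.004, -0.003]
force: [0.2, -2.0, 0.1]
opening: 0.0852
clock: 2.02
tool_pos: [0.5618, 0.1555, 0.1958]
orientation: [-0.146, 0.989, -0.004, -0.003]
force: [0.7, 0.2, -0.1]
opening: 0.0853
[0.56176158 0.15554181 0.19578826]
```

View pics/w1.png

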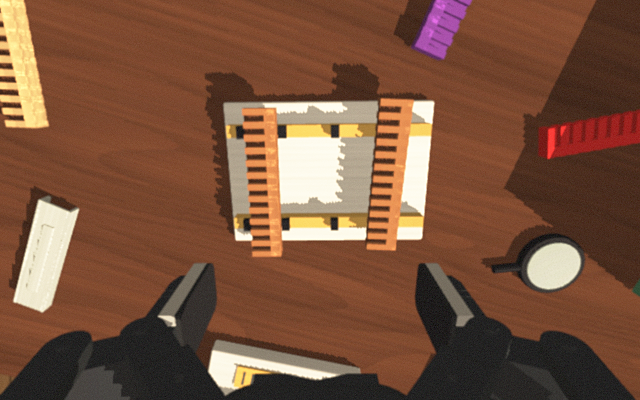

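```bash
python3 - <<'E'
from h import *
im=cv2.imread("pics/w1.png"); crop(im,215,90,440,262,3.5,"pics/w1c.png")
E
```

```text
(no output)
```

View pics/w1c.png

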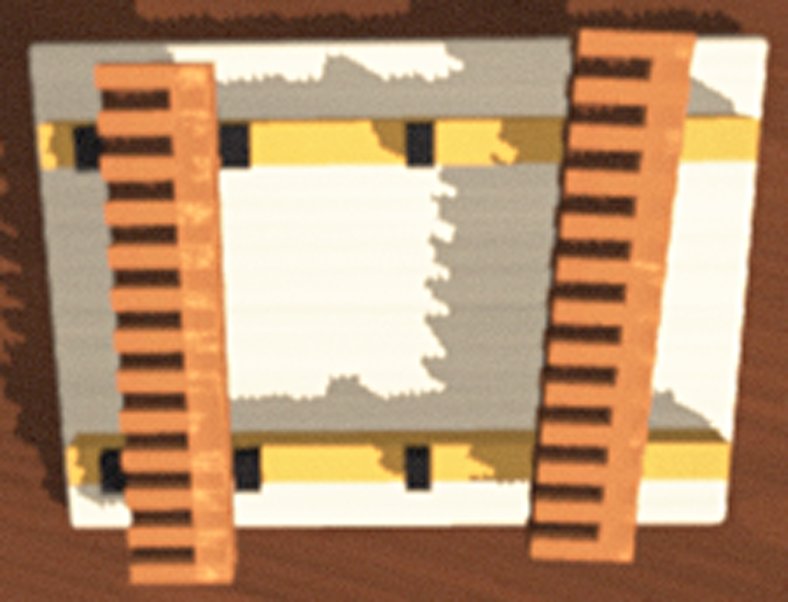

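```bash
python3 - <<'E'
from h import *
d=np.load("w1.npz"); s=dict(orientation=d["q"],tool_pos=d["p"]); cm=cam("wrist",s)
f=lambda p:np.array(p,float)/3.5+np.array([215,90])
pl=ray(cm,f([(768,40),(725,524),(72,527),(30,44)]),.010)  # plate corners: (-x,+y),(+x,+y),(+x,-y),(-x,-y)
o,y,r=fit([(-.075,.125),(.075,.125),(.075,-.085),(-.075,-.085)],pl);print("plate",o,y,r)
st=ray(cm,f([(434,122),(431,446)]),.032); print("stops outer top",st)
rl=ray(cm,f([(757,120),(728,442),(757,163),(731,481)]),.024)
def rk(P):
    a=np.radians(y);R=np.array([[np.cos(a),-np.sin(a)],[np.sin(a),np.cos(a)]]);return np.round((P[:,:2]-o)@R*1000,1)
print("stops",rk(st),"rails",rk(rl))
for n,p in(("home",[(95,65),(213,63),(235,582),(131,584)]),("askew",[(580,30),(693,36),(634,562),(531,558)])):
    P=ray(cm,f(p),.04); print(n,rk(P),"centre",rk(P.mean(0)[None]), fit([(-.075,-.015),(-.075,.015),(.075,.015),(.075,-.015)],P))
E
```

```text
plate [0.57479508 0.15215344] 17.313317687643448 [0.3792977  0.32754937 0.10308065 0.35258033]
stops outer top [[0.51381668 0.16350181 0.032     ]
 [0.60371572 0.19184001 0.032     ]]
stops [[-54.8  29. ]
 [ 39.4  29.3]] rails [[-53.9 119.2]
 [ 41.7 119.4]
 [-42.  120.3]
 [ 54.4 121.4]]
home [[-71.  -60.7]
 [-71.3 -29.7]
 [ 79.6 -29.5]
 [ 80.1 -60.8]] centre [[  4.4 -45.1]] (array([0.59240907, 0.11035875]), np.float64(17.35667522963027), array([0.595827  , 0.83402191, 0.65341151, 0.99654235]))
askew [[-78.8  66.1]
 [-77.   95.5]
 [ 73.6  89.6]
 [ 72.1  59. ]] centre [[-2.5 77.5]] (array([0.54930185, 0.22542992]), np.float64(14.816261794546849), array([0.74968598, 0.38494174, 0.64576484, 0.52080827]))
```

```bash
python3 - <<'E'
from h import *
go((.5493,.2254,.015),14.8)
E
```

```text
cur [561.8 156.4 196.2] yaw -163.09 -> shift mm [ -9.3  70.7 180.7] turn [-0.35 -0.36  2.11] q7 1.48
```

```bash
python3 -m creep '[[1,[-0.009,0.071,0.08],[-0.35,-0.36,2.1]],[1,[-0.009,0.071,0.08],[-0.35,-0.36,2.1]],[1,[-0.009,0.071,0.08],[-0.35,-0.36,2.1]],[1,[-0.009,0.071,0.10],[-0.35,-0.36,2.1]],[1,[-0.009,0.071,0.12],[-0.35,-0.36,2.1]],[1,[-0.009,0.071,0.12],[-0.35,-0.36,2.1]],[1,[-0.009,0.071,0.12],[-0.35,-0.36,2.1]]]';  python3 - <<'E'
from h import *
go((.5493,.2254,.015),14.8)
s=env.observe(); im=env.capture("wrist");cv2.imwrite("pics/w2.png",im)
E
```

```text
clock: 2.65
tool_pos: [0.548, 0.227, 0.0756]
orientation: [-0.13, 0.992, -0.0, -0.001]
force: [-0.2, -0.4, 0.4]
opening: 0.0854
cur [548.  227.   75.6] yaw -165.07 -> shift mm [-1.  -1.9 60.6] turn [ 0.01 -0.1   0.13] q7 1.3
```

View pics/w2.png

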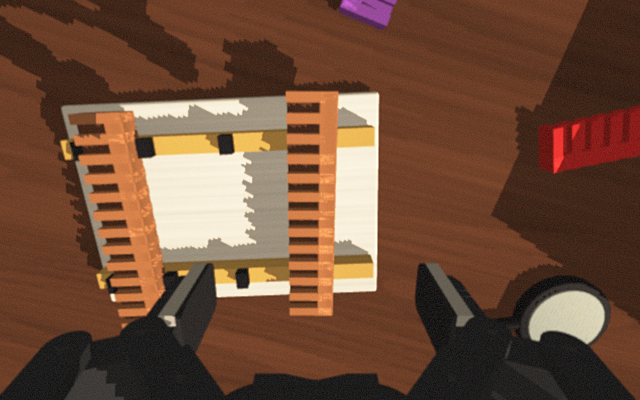

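```bash
python3 -m creep '[[1,[-0.001,-0.002,0.02],[0,0,0]],[1,[-0.001,-0.002,0.04],[0,0,0]],[1,[-0.001,-0.002,0.055],[0,0,0]],[1,[-0.001,-0.002,0.0605],[0,0,0]],[1,[-0.001,-0.002,0.0605],[0,0,0]],[1,[-0.001,-0.002,0.0605],[0,0,0]]]' 25; python3 -m creep '[[0,[0,0,0],[0,0,0]],[0,[0,0,0],[0,0,0]],[0,[0,0,0],[0,0,0]],[0,[0,0,0],[0,0,0]],[0,[0,0,0],[0,0,0]],[0,[0,0,0],[0,0,0]],[0,[0,0,0],[0,0,0]]]';  python3 - <<'E'
from h import *
go((.5493,.2254,.015),14.8)
s=env.observe(); im=env.capture("wrist");cv2.imwrite("pics/w3.png",im)
E
```

```text
clock: 3.2
tool_pos: [0.5518, 0.2259, 0.0178]
orientation: [-0.13, 0.992, 0.001, 0.001]
force: [0.1, 0.6, -0.6]
opening: 0.085
clock: 3.78
tool_pos: [0.5518, 0.2259, 0.0177]
orientation: [-0.129, 0.992, 0.001, 0.001]
force: [0.3, 0.1, -0.3]
opening: 0.0005
cur [551.8 225.9  17.7] yaw -165.12 -> shift mm [2.5 0.2 2.7] turn [0.04 0.15 0.08] q7 1.29
```

View pics/w3.png

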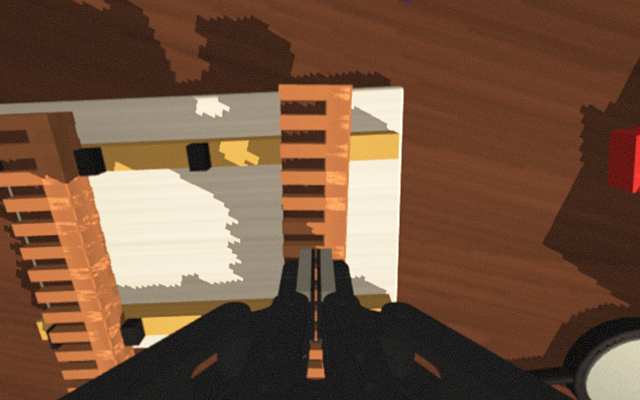

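```bash
python3 - <<'E'
from h import *
s=env.observe(); cm=cam("wrist",s); R=Ro.from_quat(s["orientation"]).as_matrix(); p=s["tool_pos"]
for dz in(0,-.019,-.03,-.04): print(dz,proj(cm,p+R@[0,0,dz]))
im=cv2.imread("pics/w3.png"); crop(im,220,70,420,270,3,"pics/w3c.png")
f=lambda n:0
P=ray(cm,[(279,86),(352,87)],.04);print(P,np.linalg.norm(P[0]-P[1]))
cv2.imwrite("pics/s3.png",cv2.resize(env.capture("scene")[130:280,260:440],None,fx=4,fy=4)); 
t=env.capture("top"); crop(t,225,145,345,250,5,"pics/t3.png")
E
```

```text
0 [[315.22848662 237.0688445 ]]
-0.019 [[315.2105391  253.21691957]]
-0.03 [[315.19827796 264.24549148]]
-0.04 [[315.18563648 275.61339807]]
[[0.48033387 0.19154569 0.04      ]
 [0.47301678 0.22057676 0.04      ]] 0.029938985002287775
```

View pics/s3.png

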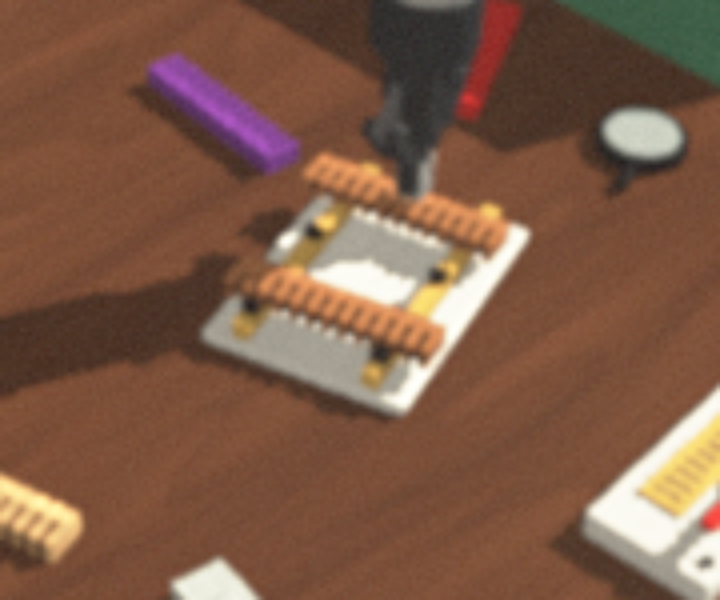

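View pics/w3c.png

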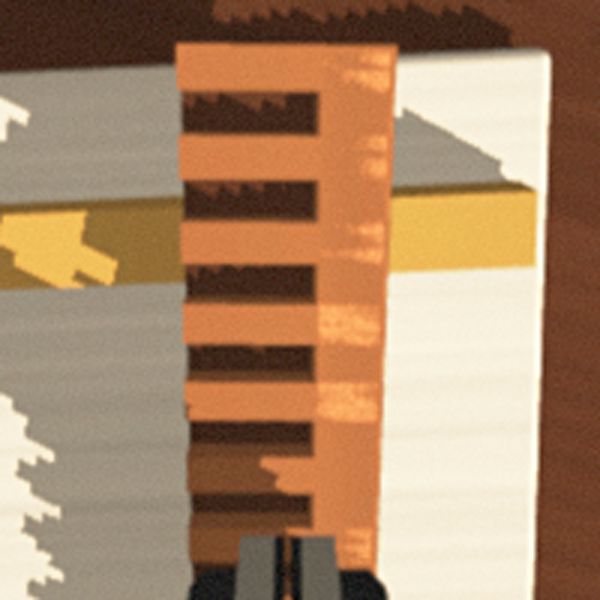

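```bash
python3 - <<'E'
from h import *
s=env.observe(); R=Ro.from_quat(s["orientation"]).as_matrix(); p=s["tool_pos"]
for n in("scene","top"):
  cm=cam(n)
  for dz in(0,-.015,-.03,-.045): print(n,dz,proj(cm,p+R@[0,0,dz]))
cm=cam("scene"); k=proj(cm,[p+R@[0,0,-.03]])[0]
print("rack origin scene",proj(cm,[.5748,.1522,.024]))
im=cv2.imread("pics/s3.png")
for dz,c in((0,(255,0,0)),(-.015,(0,255,0)),(-.03,(0,0,255))):
    q=(proj(cm,p+R@[0,0,dz])[0]-[260,130])*4; cv2.circle(im,tuple(int(v) for v in q),5,c,-1)
cv2.imwrite("pics/s3b.png",im[100:350,200:600])
E
```

```text
scene 0 [[362.87493853 185.63488921]]
scene -0.015 [[363.21762691 181.49067077]]
scene -0.03 [[363.56446077 177.28806889]]
scene -0.045 [[363.91549247 173.02608455]]
top 0 [[257.46137858 203.31220079]]
top -0.015 [[256.51009296 202.23842105]]
top -0.03 [[255.53288166 201.13534697]]
top -0.045 [[254.52867137 200.00176448]]
rack origin scene [[350.93994201 199.17184271]]
```

View pics/s3b.png

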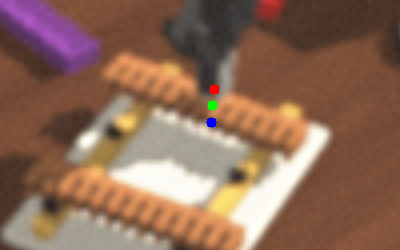

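View pics/t3.png

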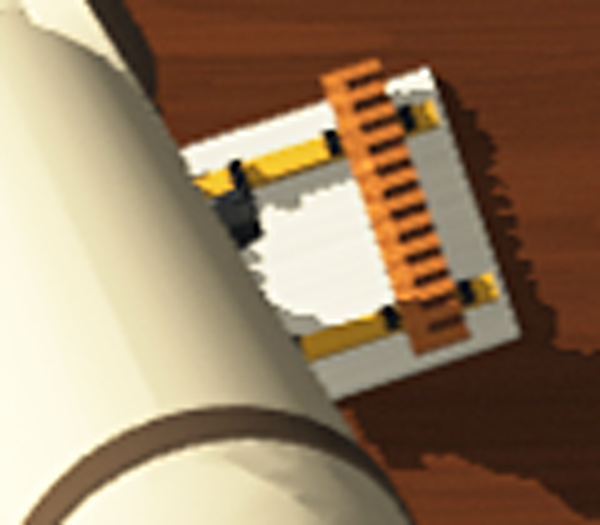

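```bash
python3 -m creep '[[1,[0,0,0],[0,0,0]],[1,[0,0,0],[0,0,0]],[1,[0,0,0],[0,0,0]],[1,[0,0,0],[0,0,0]],[1,[0.0025,0,0],[0,0,0]],[1,[0.0025,0,0.01],[0,0,0]],[1,[0.0025,0,0.017],[0,0,0]],[1,[0.0025,0,0.023],[0,0,0]],[1,[0.0025,0,0.026],[0,0,0]],[1,[0.0025,0,0.026],[0,0,0]]]' 25; python3 -m creep '[[0,[0,0,0],[0,0,0]],[0,[0,0,0],[0,0,0]],[0,[0,0,0],[0,0,0]],[0,[0,0,0],[0,0,0]],[0,[0,0,0],[0,0,0]],[0,[0,0,0],[0,0,0]]]';  python3 - <<'E'
from h import *
go((.5493,.2254,-.01),14.8)
s=env.observe(); im=env.capture("wrist");cv2.imwrite("pics/w4.png",im)
np.savez("w4.npz",im=im,q=s["orientation"],p=s["tool_pos"])
E
```

```text
clock: 4.77
tool_pos: [0.5483, 0.2249, -0.0098]
orientation: [-0.13, 0.992, 0.0, 0.0]
force: [0.0, 0.4, 0.2]
opening: 0.0852
clock: 5.27
tool_pos: [0.5488, 0.225, -0.0094]
orientation: [-0.13, 0.992, 0.0, 0.001]
force: [1.5, -0.8, 1.8]
opening: 0.0293
cur [548.8 225.   -9.4] yaw -165.12 -> shift mm [-0.6  0.2  0.6] turn [0.03 0.06 0.08] q7 1.28
```

View pics/w4.png

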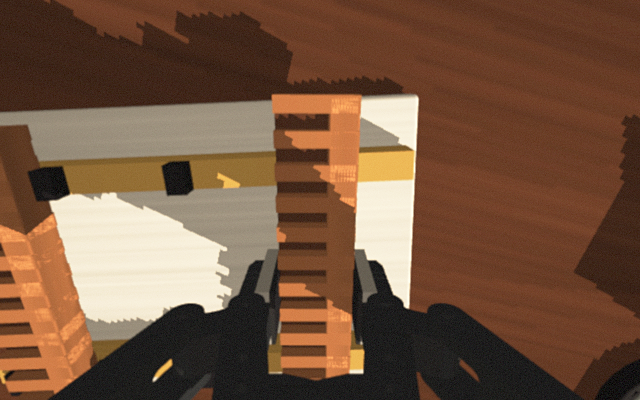

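```bash
cat >> h.py <<'E'
O=np.array([.5748,.1522]); YAW=17.31
def rk2w(x,y,z): a=np.radians(YAW); return np.r_[O+1e-3*np.array([x*np.cos(a)-y*np.sin(a),x*np.sin(a)+y*np.cos(a)]),z]
def w2rk(P): a=np.radians(YAW); R=np.array([[np.cos(a),-np.sin(a)],[np.sin(a),np.cos(a)]]); return np.round((np.atleast_2d(P)[:,:2]-O)@R*1000,1)
E
python3 - <<'E'
from h import *
print(w2rk(env.observe()["tool_pos"])); go(rk2w(-.5,47,-.0094),YAW)
E
```

```text
[[-3.2 77.3]]
cur [548.7 225.1  -9.4] yaw -165.12 -> shift mm [ -4.  -30.2  -0. ] turn [ 0.03  0.06 -2.43] q7 1.28
```

```bash
python3 -m creep '[[0,[-0.0005,-0.004,0],[0,0,-0.3]],[0,[-0.001,-0.008,0],[0,0,-0.6]],[0,[-0.0016,-0.012,0],[0,0,-0.9]],[0,[-0.0021,-0.016,0],[0,0,-1.2]],[0,[-0.0026,-0.020,0],[0,0,-1.6]],[0,[-0.0032,-0.024,0],[0,0,-1.9]],[0,[-0.0037,-0.028,0],[0,0,-2.2]],[0,[-0.004,-0.0302,0],[0,0,-2.4]],[0,[-0.004,-0.0302,0],[0,0,-2.4]],[0,[-0.004,-0.0302,0],[0,0,-2.4]]]' 25;  python3 - <<'E'
from h import *
print(w2rk(env.observe()["tool_pos"])); go(rk2w(-.5,45,-.0094),YAW)
s=env.observe(); im=env.capture("wrist");cv2.imwrite("pics/w5.png",im)
np.savez("w5.npz",im=im,q=s["orientation"],p=s["tool_pos"])
E
```

```text
clock: 6.15
tool_pos: [0.5607, 0.1962, -0.0094]
orientation: [-0.15, 0.989, 0.0, 0.001]
force: [0.5, -0.2, 1.0]
opening: 0.0295
[[-0.4 46.2]]
cur [560.7 196.2  -9.4] yaw -162.76 -> shift mm [ 0.1 -1.2  0. ] turn [ 0.    0.07 -0.07] q7 1.36
```

View pics/w5.png

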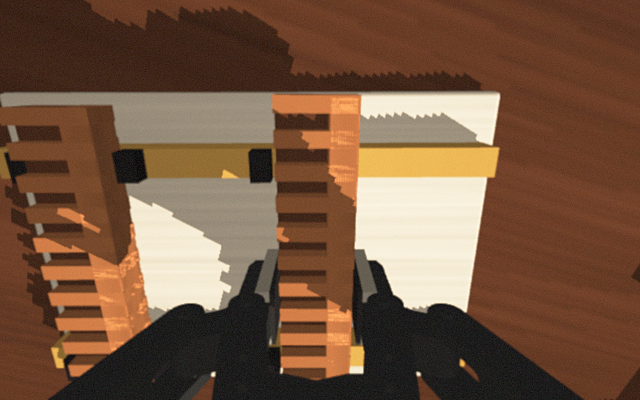

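```bash
python3 -m creep '[[0,[0,-0.0006,0],[0,0,0]],[0,[0,-0.0012,0],[0,0,0]],[0,[0,-0.0015,0],[0,0,0]],[0,[0,-0.0015,0],[0,0,0]]]' 25;  python3 -m creep '[[0,[0,-0.0005,0],[0,0,0]],[0,[0,-0.001,0],[0,0,0]],[0,[0,-0.001,0],[0,0,0]],[0,[0,-0.001,0],[0,0,0]]]';python3 -m creep '[[0,[0,-0.0005,0],[0,0,0]],[0,[0,-0.001,0],[0,0,0]],[0,[0,-0.001,0],[0,0,0]],[0,[0,-0.001,0],[0,0,0]]]';python3 - <<'E'
from h import *
print(w2rk(env.observe()["tool_pos"]),env.observe()["wrist_torque"]); go(rk2w(-.5,45,-.0094),YAW)
E
```

```text
clock: 6.53
tool_pos: [0.5609, 0.1954, -0.0094]
orientation: [-0.15, 0.989, 0.0, 0.001]
force: [-0.1, 0.4, 0.5]
opening: 0.0296
clock: 6.87
tool_pos: [0.5612, 0.1944, -0.0094]
orientation: [-0.15, 0.989, 0.0, 0.001]
force: [0.1, 0.6, 1.6]
opening: 0.0296
clock: 7.2
tool_pos: [0.5612, 0.1942, -0.0094]
orientation: [-0.151, 0.989, 0.001, 0.001]
force: [-1.5, 2.5, 0.4]
opening: 0.0296
[[-0.5 44.1]] [0.6643946  0.23880742 0.12834212]
cur [561.2 194.2  -9.4] yaw -162.67 -> shift mm [ 0.   0.9 -0. ] turn [0.06 0.07 0.02] q7 1.37
```

```bash
python3 -m creep '[[0,[0,-0.001,0],[0,0,0]],[0,[0,-0.002,0],[0,0,0]],[0,[0,-0.002,0],[0,0,0]],[0,[0,-0.002,0],[0,0,0]]]' 25;  python3 - <<'E'
from h import *
s=env.observe();print(w2rk(s["tool_pos"]),s["wrist_torque"]); go(rk2w(-.5,45,-.0094),YAW)
im=env.capture("wrist");np.savez("w6.npz",im=im,q=s["orientation"],p=s["tool_pos"])
crop(im,100,80,500,380,2,"pics/w6.png")
E
```

```text
clock: 7.53
tool_pos: [0.5612, 0.194, -0.0094]
orientation: [-0.152, 0.988, 0.001, 0.0]
force: [-2.0, 5.0, 0.8]
opening: 0.0295
[[-0.5 44. ]] [1.09392808 0.4427697  0.24008689]
cur [561.2 194.   -9.4] yaw -162.57 -> shift mm [-0.  1.  0.] turn [0.16 0.07 0.12] q7 1.37
```

View pics/w6.png

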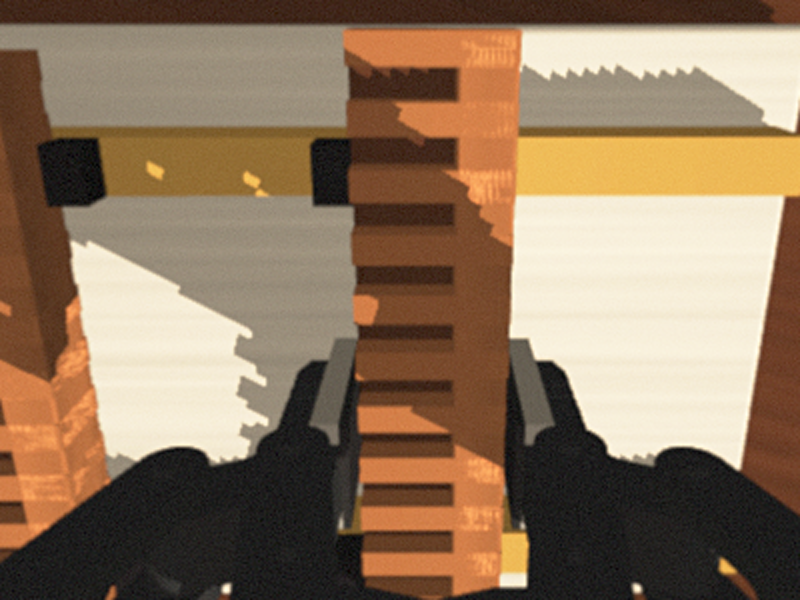

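```bash
python3 -m creep '[[0,[0,-0.002,0],[0,0,0]],[0,[0,-0.004,0],[0,0,0]],[0,[0,-0.004,0],[0,0,0]],[0,[0,-0.004,0],[0,0,0]]]' 25; python3 -m creep '[[0,[0,-0.003,0],[0,0,0]],[0,[0,-0.006,0],[0,0,0]],[0,[0,-0.006,0],[0,0,0]],[0,[0,-0.006,0],[0,0,0]]]'; python3 - <<'E'
from h import *
s=env.observe();print(w2rk(s["tool_pos"]),s["wrist_torque"]); go(rk2w(-.5,45,-.0094),YAW)
E
python3 -m creep '[[0.5,[0,0,0],[0,0,0]],[0.5,[0,0,0],[0,0,0]],[1,[0,0,0],[0,0,0]],[1,[0,0,0],[0,0,0]],[1,[0,0,-0.04],[0,0,0]],[1,[0,0,-0.08],[0,0,0]],[1,[0,0,-0.12],[0,0,0]],[1,[0,0,-0.15],[0,0,0]],[1,[0,0,-0.15],[0,0,0]],[1,[0,0,-0.15],[0,0,0]]]'
python3 - <<'E'
from h import *
s=env.observe();im=env.capture("wrist");np.savez("w7.npz",im=im,q=s["orientation"],p=s["tool_pos"])
crop(im,215,80,440,270,3.5,"pics/w7.png"); cv2.imwrite("pics/w7full.png",im)
E
```

```text
clock: 7.92
tool_pos: [0.5612, 0.1941, -0.0093]
orientation: [-0.153, 0.988, 0.003, 0.0]
force: [-3.0, 9.1, -0.1]
opening: 0.0296
clock: 8.25
tool_pos: [0.5612, 0.1943, -0.0092]
orientation: [-0.154, 0.988, 0.006, 0.0]
force: [-4.9, 12.1, -0.1]
opening: 0.0296
[[-0.5 44.2]] [ 2.61462332  0.90036928 -0.18672482]
cur [561.2 194.3  -9.2] yaw -162.25 -> shift mm [0.  0.8 0.2] turn [0.73 0.12 0.44] q7 1.39
clock: 9.08
tool_pos: [0.5637, 0.1917, 0.1434]
orientation: [-0.153, 0.988, 0.006, 0.003]
force: [-0.8, -0.2, -0.9]
opening: 0.0852
```

View pics/w7.png

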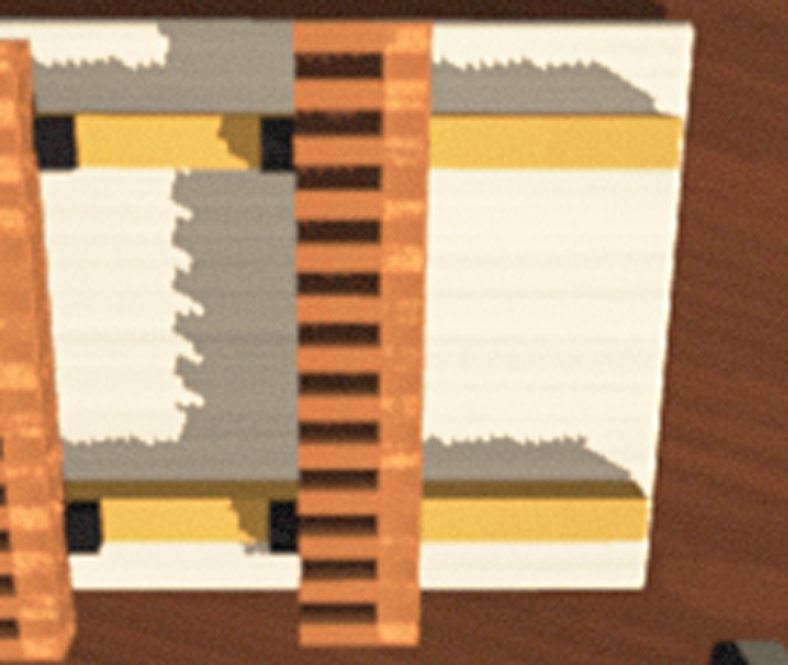

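```bash
python3 - <<'E'
from h import *
d=np.load("w7.npz"); cm=cam("wrist",dict(orientation=d["q"],tool_pos=d["p"]))
f=lambda p:np.array(p,float)/3.5+np.array([215,80])
print("plate +y corners",w2rk(ray(cm,f([(694,25),(646,588)]),.01)))
P=ray(cm,f([(294,22),(431,23),(418,645),(300,645)]),.04); print(w2rk(P),w2rk(P.mean(0)),fit([(-.075,-.015),(-.075,.015),(.075,.015),(.075,-.015)],P)[1:])
H=ray(cm,f([(30,41),(72,628)]),.04); print("home +y edge",w2rk(H))
print("stop faces +y top should be (.,30)",w2rk(ray(cm,f([(294,140),(298,525)]),.032)))
E
```

```text
plate +y corners [[-75.  124.3]
 [ 74.5 125.3]]
[[-75.4  29.5]
 [-75.4  59. ]
 [ 75.6  59.8]
 [ 75.6  29.7]] [[ 0.1 44.5]] (np.float64(17.48662315199131), array([0.60784836, 0.51309987, 0.56190432, 0.45679285]))
home +y edge [[-71.1 -27.5]
 [ 70.7 -27.9]]
stop faces +y top should be (.,30) [[-49.8  29. ]
 [ 45.8  29.1]]
```

View pics/w7full.png

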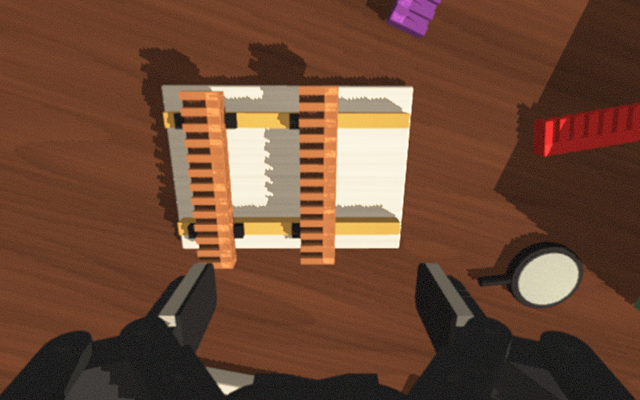

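```bash
python3 - <<'E'
from h import *
go((.54,-.21,.17),5)
E
```

```text
cur [562.1 191.3 141.4] yaw -162.33 -> shift mm [ 142.8 -375.3  -33.5] turn [ 0.7   0.12 12.67] q7 1.43
```

```bash
python3 -m creep '[[1,[0.02,-0.04,-0.0335],[0,0,0]],[1,[0.143,-0.375,-0.0335],[0.7,0,12.7]],[1,[0.143,-0.375,-0.0335],[0.7,0,12.7]],[1,[0.143,-0.375,-0.0335],[0.7,0,12.7]],[1,[0.143,-0.375,-0.0335],[0.7,0,12.7]],[1,[0.143,-0.375,-0.0335],[0.7,0,12.7]],[1,[0.143,-0.375,-0.0335],[0.7,0,12.7]],[1,[0.143,-0.375,-0.0335],[0.7,0,12.7]],[1,[0.143,-0.375,-0.0335],[0.7,0,12.7]],[1,[0.143,-0.375,-0.0335],[0.7,0,12.7]]]';python3 -m creep '[[1,[0,0,0],[0,0,0]],[1,[0,0,0],[0,0,0]],[1,[0,0,0],[0,0,0]]]'; python3 - <<'E'
from h import *
s=env.observe();im=env.capture("wrist");np.savez("w8.npz",im=im,q=s["orientation"],p=s["tool_pos"]); cv2.imwrite("pics/w8.png",im); go((.54,-.21,.17),5)
E
```

```text
clock: 9.97
tool_pos: [0.5372, -0.2133, 0.1679]
orientation: [-0.042, 0.999, 0.0, -0.001]
force: [-0.1, -0.5, -0.8]
opening: 0.0854
clock: 10.22
tool_pos: [0.5357, -0.213, 0.1659]
orientation: [-0.041, 0.999, 0.001, -0.003]
force: [-0.2, 0.8, -0.9]
opening: 0.0854
cur [ 536.4 -211.7  166.4] yaw -175.11 -> shift mm [-3.7  1.4 -3.6] turn [ 0.13 -0.24 -0.11] q7 1.98
```

View pics/w8.png

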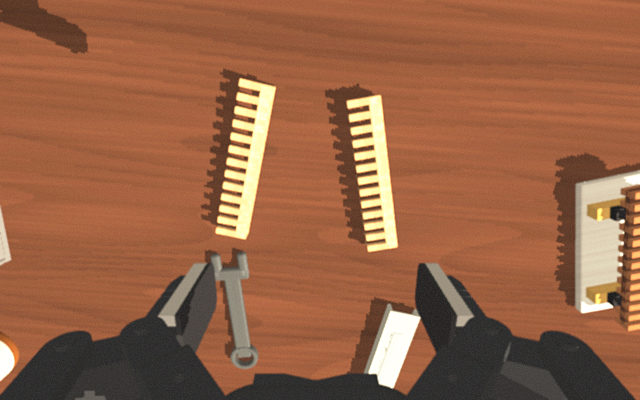

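```bash
cat >> h.py <<'E'
def pale(im,cm,z,roi=None):
    h=cv2.cvtColor(im,cv2.COLOR_BGR2HSV); m=cv2.inRange(h,(15,60,185),(32,200,255))
    if roi: k=np.zeros_like(m); x0,y0,x1,y1=roi; k[y0:y1,x0:x1]=1; m=m*k
    m=cv2.morphologyEx(m,cv2.MORPH_CLOSE,np.ones((9,9))); out=[]
    for c in cv2.findContours(m,0,2)[0]:
        if cv2.contourArea(c)<800: continue
        q=cv2.convexHull(c).reshape(-1,2).astype(float)+0.0
        W=ray(cm,q,z)[:,:2]*1000; (cx,cy),(w,hh),a=cv2.minAreaRect(W.astype(np.float32))
        if w<hh: w,hh,a=hh,w,a+90
        out.append((np.round(c.reshape(-1,2).mean(0)),round(cx,1),round(cy,1),"size",round(w,1),round(hh,1),"yaw",round((a+90)%180-90,2)))
    return out,m
E
python3 - <<'E'
from h import *
d=np.load("w8.npz"); cm=cam("wrist",dict(orientation=d["q"],tool_pos=d["p"]))
o,m=pale(d["im"],cm,.016,(180,60,420,260))
for i in o: print(i)
E
```

```text
(array([372., 170.]), 537.0, -156.4, 'size', 151.8, 31.4, 'yaw', 14.68)
(array([247., 156.]), 533.5, -281.0, 'size', 151.8, 32.8, 'yaw', -8.25)
```

```bash
python3 - <<'E'
from h import *
go((.537,-.1564,.03),14.68)
E
```

```text
cur [ 536.4 -211.7  166.4] yaw -175.11 -> shift mm [ -5.8  54.8 136.5] turn [ 0.15 -0.23 -9.79] q7 1.98
```

```bash
python3 -m creep '[[1,[-0.006,0.055,0.03],[0.15,-0.2,-9.8]],[1,[-0.006,0.055,0.06],[0.15,-0.2,-9.8]],[1,[-0.006,0.055,0.1],[0.15,-0.2,-9.8]],[1,[-0.006,0.055,0.12],[0.15,-0.2,-9.8]],[0.6,[-0.006,0.055,0.12],[0.15,-0.2,-9.8]],[0.6,[-0.006,0.055,0.12],[0.15,-0.2,-9.8]],[0.6,[-0.006,0.055,0.12],[0.15,-0.2,-9.8]],[0.6,[-0.006,0.055,0.12],[0.15,-0.2,-9.8]]]';  python3 - <<'E'
from h import *
s=env.observe();im=env.capture("wrist");np.savez("w9.npz",im=im,q=s["orientation"],p=s["tool_pos"]); cv2.imwrite("pics/w9.png",im)
for i in pale(im,cam("wrist",s),.016,(200,40,420,390))[0]: print(i)
go((.537,-.1564,-.026),14.68)
E
```

```text
clock: 10.93
tool_pos: [0.5392, -0.1564, 0.0486]
orientation: [-0.128, 0.992, -0.001, 0.002]
force: [0.1, 0.6, 0.4]
opening: 0.0511
(array([309., 186.]), 537.1, -156.5, 'size', 151.1, 30.8, 'yaw', 14.61)
cur [ 539.2 -156.6   48.6] yaw -165.31 -> shift mm [ 2.3  0.8 74.6] turn [-0.11  0.17  0.01] q7 2.02
```

View pics/w9.png

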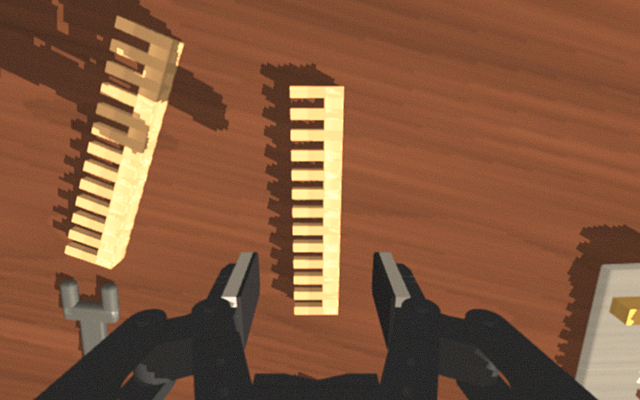

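```bash
python3 -m creep '[[0.6,[0.002,0.001,0.03],[0,0.15,0]],[0.6,[0.002,0.001,0.05],[0,0.15,0]],[0.6,[0.002,0.001,0.06],[0,0.15,0]],[0.6,[0.002,0.001,0.065],[0,0.15,0]],[0.6,[0.002,0.001,0.068],[0,0.15,0]],[0.6,[0.002,0.001,0.07],[0,0.15,0]],[0.6,[0.002,0.001,0.07],[0,0.15,0]]]' 30; python3 -m creep '[[0.6,[0,0,0.001],[0,0,0]],[0.6,[0,0,0.002],[0,0,0]],[0.6,[0,0,0.003],[0,0,0]],[0.6,[0,0,0.003],[0,0,0]]]';  python3 - <<'E'
from h import *
s=env.observe();im=env.capture("wrist"); cv2.imwrite("pics/w10.png",im)
cv2.imwrite("pics/s10.png",cv2.resize(env.capture("scene")[200:320,170:330],None,fx=4,fy=4))
go((.537,-.1564,-.026),14.68)
E
```

```text
clock: 11.57
tool_pos: [0.5379, -0.1564, -0.0207]
orientation: [-0.128, 0.992, -0.001, 0.001]
force: [0.2, -0.4, -0.7]
opening: 0.0512
clock: 11.9
tool_pos: [0.538, -0.1565, -0.0235]
orientation: [-0.128, 0.992, -0.001, 0.001]
force: [-0.7, 0.3, 0.7]
opening: 0.0509
cur [ 538.  -156.4  -23.6] yaw -165.32 -> shift mm [0.9 0.3 2.4] turn [-0.15  0.09  0.  ] q7 2.01
```

View pics/w10.png

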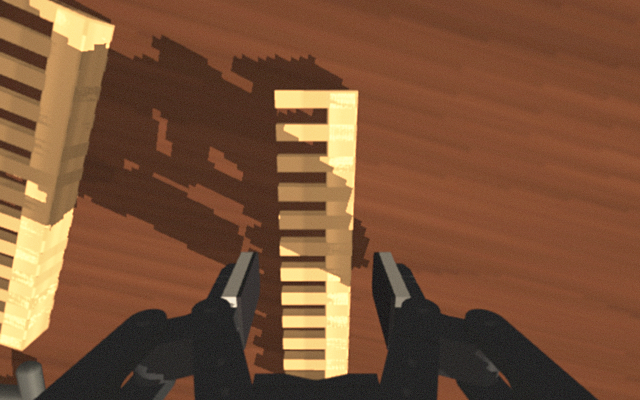

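View pics/s10.png

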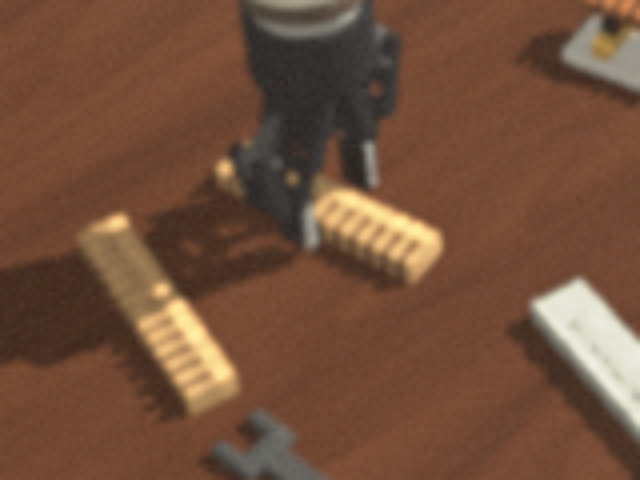

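```bash
python3 -m creep '[[0.6,[0.001,0,0.002],[0,0,0]],[0,[0.001,0,0.002],[0,0,0]],[0,[0.001,0,0.002],[0,0,0]],[0,[0.001,0,0.002],[0,0,0]],[0,[0.001,0,0.002],[0,0,0]],[0,[0.001,0,0.002],[0,0,0]],[0,[0.001,0,0.002],[0,0,0]]]' 40; python3 -m creep '[[0,[0,0,-0.04],[0,0,0]],[0,[0,0,-0.08],[0,0,0]],[0,[0,0,-0.12],[0,0,0]],[0,[0,0,-0.15],[0,0,0]],[0,[0,0,-0.15],[0,0,0]]]';  python3 - <<'E'
from h import *
s=env.observe();im=env.capture("wrist"); cv2.imwrite("pics/w11.png",im)
go(rk2w(48,0,.12),YAW+90)
E
```

```text
clock: 12.58
tool_pos: [0.537, -0.1567, -0.0256]
orientation: [-0.128, 0.992, -0.001, 0.001]
force: [0.7, 0.1, 0.0]
opening: 0.0291
clock: 13.0
tool_pos: [0.5416, -0.1576, 0.1313]
orientation: [-0.128, 0.992, -0.003, 0.006]
force: [0.9, -0.7, -0.5]
opening: 0.0291
cur [ 539.8 -157.2  128.3] yaw -165.32 -> shift mm [-160.1  292.7    7.8] turn [7.000e-02 6.800e-01 8.737e+01] q7 2.03
```

View pics/w11.png

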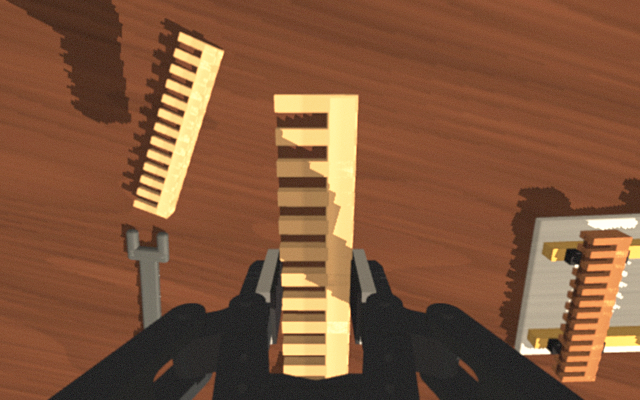

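```bash
python3 -m creep '[[0,[-0.16,0.293,0.008],[0,0.7,87.4]],[0,[-0.16,0.293,0.008],[0,0.7,87.4]],[0,[-0.16,0.293,0.008],[0,0.7,87.4]],[0,[-0.16,0.293,0.008],[0,0.7,87.4]],[0,[-0.16,0.293,0.008],[0,0.7,87.4]],[0,[-0.16,0.293,0.008],[0,0.7,87.4]],[0,[-0.16,0.293,0.008],[0,0.7,87.4]],[0,[-0.16,0.293,0.008],[0,0.7,87.4]],[0,[-0.16,0.293,0.008],[0,0.7,87.4]],[0,[-0.16,0.293,0.008],[0,0.7,87.4]]]';  python3 - <<'E'
from h import *
go(rk2w(48,0,.10),YAW+90)
E
```

```text
clock: 13.88
tool_pos: [0.6188, 0.1734, 0.1173]
orientation: [0.466, 0.885, 0.0, -0.002]
force: [0.3, -0.5, -0.0]
opening: 0.029
cur [618.8 173.4 117.3] yaw 124.48 -> shift mm [-6.8 -2.4 17.3] turn [-0.08 -0.19 17.17] q7 0.35
```

```bash
python3 -m creep '[[0,[-0.007,-0.0025,0.01],[0,-0.2,7]],[0,[-0.007,-0.0025,0.017],[0,-0.2,14]],[0,[-0.007,-0.0025,0.027],[0,-0.2,17.2]],[0,[-0.007,-0.0025,0.037],[0,-0.2,17.2]],[0,[-0.007,-0.0025,0.037],[0,-0.2,17.2]],[0,[-0.007,-0.0025,0.037],[0,-0.2,17.2]]]';  python3 - <<'E'
from h import *
s=env.observe();im=env.capture("wrist"); cv2.imwrite("pics/w12.png",im);np.savez("w12.npz",im=im,q=s["orientation"],p=s["tool_pos"])
go(rk2w(48,0,.0144),YAW+90)
E
```

```text
clock: 14.38
tool_pos: [0.6192, 0.1659, 0.0785]
orientation: [0.592, 0.806, -0.002, -0.001]
force: [0.0, -0.2, 0.3]
opening: 0.0287
cur [620.1 166.1  79.6] yaw 107.37 -> shift mm [ 0.2  0.8 65.2] turn [-0.16  0.03  0.06] q7 0.1
```

View pics/w12.png

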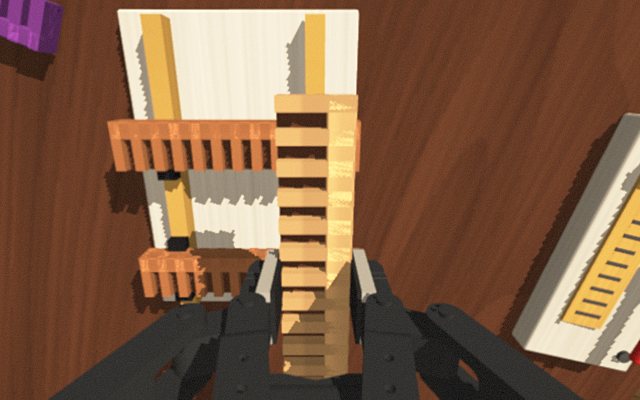

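```bash
python3 -m creep '[[0,[0,0.0008,0.03],[-0.15,0,0]],[0,[0,0.0008,0.045],[-0.15,0,0]],[0,[0,0.0008,0.055],[-0.15,0,0]],[0,[0,0.0008,0.06],[-0.15,0,0]],[0,[0,0.0008,0.062],[-0.15,0,0]],[0,[0,0.0008,0.0625],[-0.15,0,0]],[0,[0,0.0008,0.0625],[-0.15,0,0]]]';  python3 - <<'E'
from h import *
s=env.observe();im=env.capture("wrist"); cv2.imwrite("pics/w13.png",im);print(w2rk(s["tool_pos"]))
go(rk2w(48,0,.0144),YAW+90)
E
```

```text
clock: 15.02
tool_pos: [0.6216, 0.1664, 0.018]
orientation: [0.592, 0.806, 0.0, 0.001]
force: [-0.1, 0.3, -0.3]
opening: 0.0287
[[48.9 -0.3]]
cur [621.7 166.5  18.2] yaw 107.37 -> shift mm [ 0.3 -1.   3.8] turn [0.1  0.03 0.06] q7 0.12
```

View pics/w13.png

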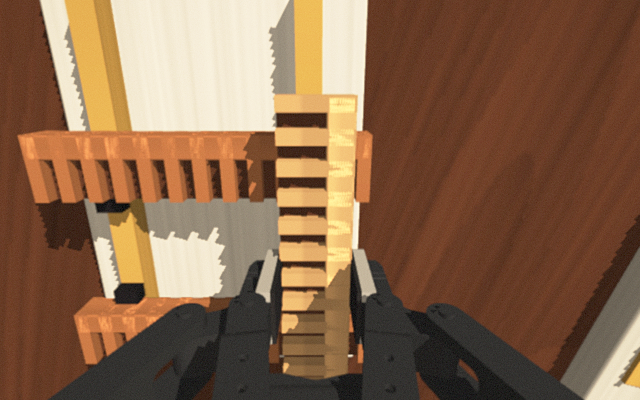

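```bash
python3 - <<'E'
from h import *
s=env.observe(); cm=cam("wrist",s); im=cv2.imread("pics/w13.png"); crop(im,240,0,400,160,4,"pics/w13c.png")
print(w2rk(ray(cm,[(294.5,40),(322,40),(295.5,5),(321,5)],.024)), w2rk(ray(cm,[(275,95),(357,95)],.0595)))
d=np.load("w12.npz");cm=cam("wrist",dict(orientation=d["q"],tool_pos=d["p"]));print(w2rk(ray(cm,[(305.5,40),(326,40),(307,15),(325,15),(142,16),(165,16)],.024)),w2rk(ray(cm,[(118,11),(358,10)],.01)))
E
```

```text
[[ 41.   98. ]
 [ 53.1  98. ]
 [ 41.7 111.6]
 [ 52.6 111.6]] [[35.6 75.8]
 [65.2 75.8]]
[[ 41.4 105. ]
 [ 53.7 105.1]
 [ 42.4 118.4]
 [ 52.9 118.4]
 [-54.3 117.6]
 [-40.8 117.7]] [[-75.  122.6]
 [ 73.6 123.6]]
```

View pics/w13c.png

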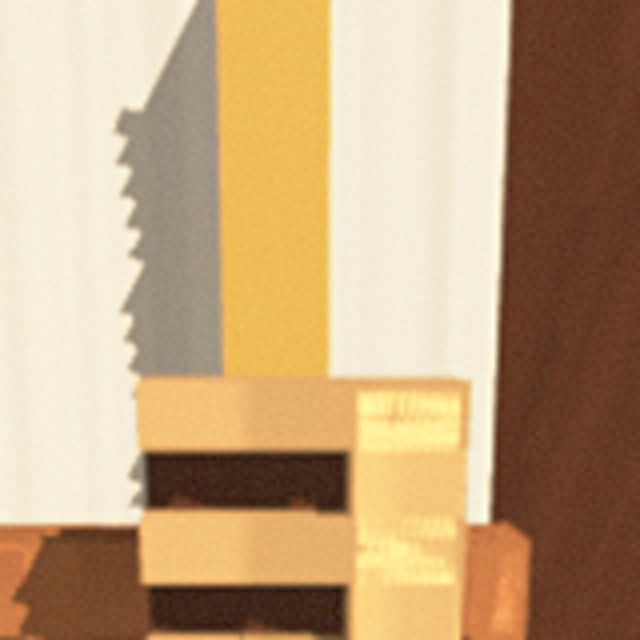

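```bash
python3 - <<'E'
from h import *
s=env.observe(); cm=cam("wrist",s); print(w2rk(ray(cm,[(275,95),(279.5,215),(357,95),(352.5,215)],.0595)))
go(rk2w(46.3,-1.9,.0144),YAW+90)
E
```

```text
[[35.6 75.8]
 [35.8 29.5]
 [65.2 75.8]
 [65.2 29.5]]
cur [621.7 166.5  18.2] yaw 107.37 -> shift mm [-1.6 -2.7  3.8] turn [0.1  0.03 0.06] q7 0.12
```

```bash
python3 -m creep '[[0,[-0.0016,-0.0027,0],[0.1,0,0]],[0,[-0.0016,-0.0027,0],[0.1,0,0]],[0,[-0.0016,-0.0027,0],[0.1,0,0]],[0,[-0.0016,-0.0027,0.001],[0.1,0,0]],[0,[-0.0016,-0.0027,0.002],[0.1,0,0]],[0,[-0.0016,-0.0027,0.003],[0.1,0,0]],[0,[-0.0016,-0.0027,0.003],[0.1,0,0]]]'; python3 - <<'E'
from h import *
s=env.observe();im=env.capture("wrist"); crop(im,160,0,480,240,2.5,"pics/w14.png");print(w2rk(s["tool_pos"]))
cm=cam("wrist",s); np.savez("w14.npz",im=im,q=s["orientation"],p=s["tool_pos"])
go(rk2w(46.3,-1.9,.0144),YAW+90)
E
```

```text
clock: 15.65
tool_pos: [0.6193, 0.1642, 0.0148]
orientation: [0.592, 0.806, -0.0, -0.0]
force: [-0.1, 0.3, 0.0]
opening: 0.0291
[[46.  -1.8]]
cur [619.3 164.2  14.9] yaw 107.38 -> shift mm [-0.1  0.2  0.5] turn [-0.03  0.02  0.07] q7 0.12
```

View pics/w14.png

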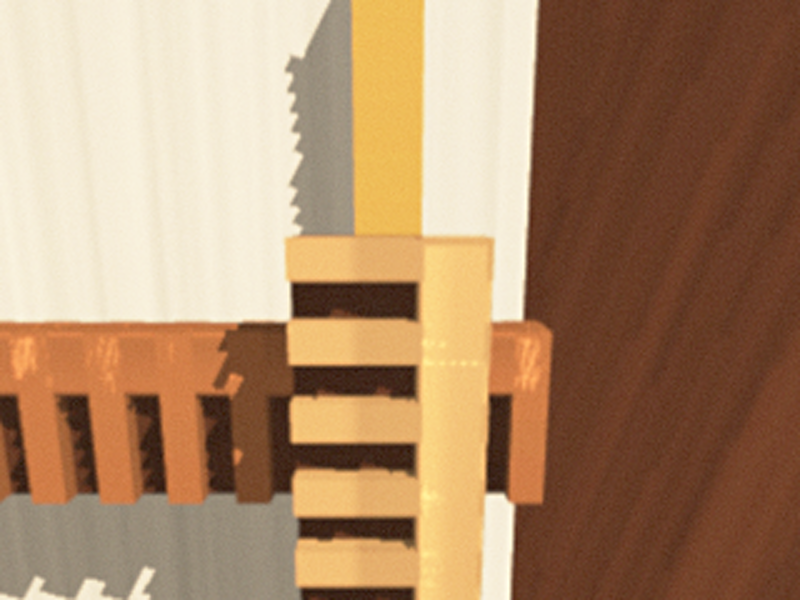

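```bash
python3 -m creep '[[0,[0,0.0002,0.0005],[0,0,0]],[0,[0,0.0002,0.001],[0,0,0]],[0,[0,0.0002,0.001],[0,0,0]]]'; python3 -m creep '[[0,[0,0,0.0005],[0,0,0]],[0,[0,0,0.001],[0,0,0]],[0,[0,0,0.001],[0,0,0]]]';python3 -m creep '[[0,[0,0,0.0005],[0,0,0]],[0,[0,0,0.001],[0,0,0]],[0,[0,0,0.001],[0,0,0]]]'; python3 - <<'E'
from h import *
s=env.observe();print(w2rk(s["tool_pos"]),s["wrist_torque"])
E
```

```text
clock: 15.95
tool_pos: [0.6196, 0.1642, 0.0144]
orientation: [0.592, 0.806, -0.0, -0.0]
force: [-0.9, 0.6, 4.8]
opening: 0.029
clock: 16.2
tool_pos: [0.6195, 0.1642, 0.0144]
orientation: [0.592, 0.806, -0.0, -0.0]
force: [-4.1, -0.3, 9.1]
opening: 0.0292
clock: 16.45
tool_pos: [0.6196, 0.1642, 0.0144]
orientation: [0.592, 0.806, -0.0, -0.0]
force: [-3.7, -1.3, 9.7]
opening: 0.029
[[46.3 -1.8]] [-0.24963624  0.94839748 -0.01366327]
```

```bash
python3 -m creep '[[0,[0,0,-0.0002],[0,0,0]],[0.6,[0,0,0],[0,0,0]],[0.6,[0,0,0],[0,0,0]],[0.6,[0,0,0],[0,0,0]],[0.6,[0,0,-0.02],[0,0,0]],[0.6,[0,0,-0.05],[0,0,0]],[1,[0,0,-0.09],[0,0,0]],[1,[0,0,-0.13],[0,0,0]],[1,[-0.05,0,-0.17],[0,0,0]],[1,[-0.08,0,-0.17],[0,0,0]]]'; python3 - <<'E'
from h import *
s=env.observe();im=env.capture("wrist"); np.savez("w15.npz",im=im,q=s["orientation"],p=s["tool_pos"]);cv2.imwrite("pics/w15.png",im)
for i in pale(im,cam("wrist",s),.056)[0]: print(i,w2rk(np.array(i[1:3])/1000))
E
```

```text
clock: 17.28
tool_pos: [0.6435, 0.1006, 0.1873]
orientation: [0.589, 0.808, 0.004, 0.001]
force: [2.6, -0.3, 0.1]
opening: 0.0851
(array([562., 287.]), 912.5, 68.3, 'size', 84.3, 28.3, 'yaw', 79.23) [[ 297.4 -180.6]]
(array([610., 210.]), 924.7, 169.0, 'size', 100.0, 41.7, 'yaw', -89.15) [[339.1 -88.1]]
(array([540., 138.]), 820.0, 193.3, 'size', 110.1, 30.3, 'yaw', -86.44) [[246.3 -33.7]]
(array([313.,  89.]), 623.3, 166.1, 'size', 150.9, 53.6, 'yaw', -66.3) [[50.4 -1.2]]
```

View pics/w15.png

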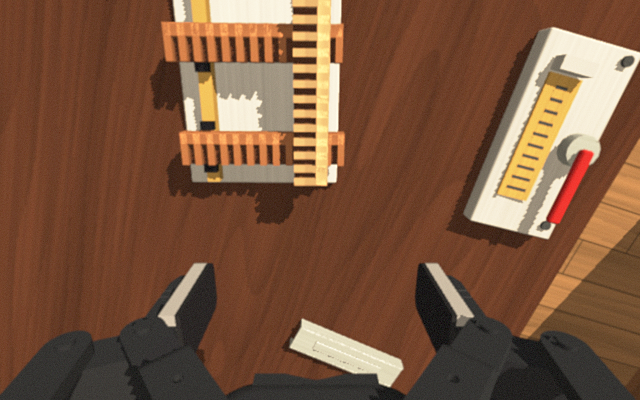

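```bash
python3 - <<'E'
from h import *
go((.575,.13,.19),10)
E
```

```text
cur [647.2  84.4 188.6] yaw 107.01 -> shift mm [ 64.7 -55.7  -2.4] turn [ 8.000e-02  7.100e-01 -8.299e+01] q7 0.21
```

```bash
python3 -m creep '[[1,[0.065,-0.056,0],[0,0.7,-83]],[1,[0.065,-0.056,0],[0,0.7,-83]],[1,[0.065,-0.056,0],[0,0.7,-83]],[1,[0.065,-0.056,0],[0,0.7,-83]],[1,[0.065,-0.056,0],[0,0.7,-83]],[1,[0.065,-0.056,0],[0,0.7,-83]],[1,[0.065,-0.056,0],[0,0.7,-83]],[1,[0.065,-0.056,0],[0,0.7,-83]],[1,[0.065,-0.056,0],[0,0.7,-83]],[1,[0.065,-0.056,0],[0,0.7,-83]]]'; python3 -m creep '[[1,[0,0,0],[0,0,-6]],[1,[0,0,0],[0,0,-11]],[1,[0,0,0],[0,0,-11]],[1,[0,0,0],[0,0,-11]]]'; python3 - <<'E'
from h import *
s=env.observe();im=env.capture("wrist"); np.savez("w16.npz",im=im,q=s["orientation"],p=s["tool_pos"]);cv2.imwrite("pics/w16.png",im)
crop(im,180,60,460,270,2.8,"pics/w16c.png")
go((.5335,-.281,.1),-8.25)
E
```

```text
clock: 18.17
tool_pos: [0.5744, 0.1299, 0.1869]
orientation: [0.006, 1.0, 0.0, -0.0]
force: [-0.1, -0.1, 0.4]
opening: 0.0854
clock: 18.5
tool_pos: [0.5742, 0.1296, 0.1864]
orientation: [-0.088, 0.996, 0.0, -0.0]
force: [-0.9, -0.0, -0.2]
opening: 0.0854
cur [574.3 129.6 186.6] yaw -169.88 -> shift mm [ 112.3 -397.1   86.5] turn [ 0.02 -0.03 18.37] q7 1.46
```

View pics/w16.png

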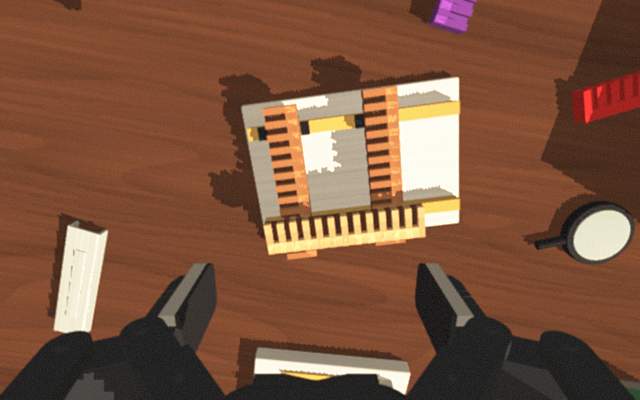

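View pics/w16c.png

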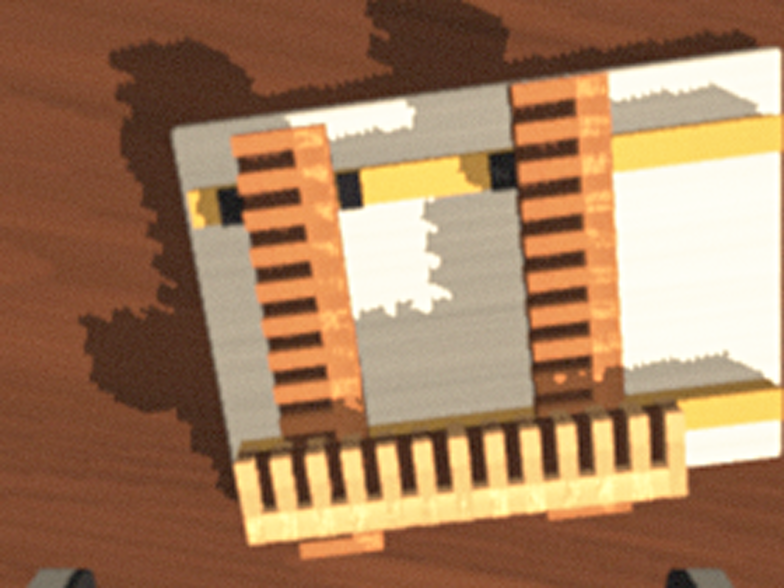

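```bash
python3 - <<'E'
from h import *
d=np.load("w16.npz"); cm=cam("wrist",dict(orientation=d["q"],tool_pos=d["p"]))
f=lambda p:np.array(p,float)/2.8+np.array([180,60])
print("plate",w2rk(ray(cm,f([(780,48),(780,456),(172,128)]),.01)))
P=ray(cm,f([(237,460),(685,407),(687,495),(248,545)]),.056); print(w2rk(P),w2rk(P.mean(0)),fit([(.033,-.075),(.033,.075),(.063,.075),(.063,-.075)],P)[1:])
P=ray(cm,f([(512,86),(607,74)]),.04); print("dark askew -x end",w2rk(P))
print("dark +x ends",w2rk(ray(cm,f([(302,556),(382,549),(550,520),(632,513)]),.04)))
P=ray(cm,f([(231,137),(324,124)]),.04); print("dark home -x end",w2rk(P))
E
```

```text
plate [[-75.1 124.1]
 [ 74.7 124.5]
 [-75.2 -85.1]]
[[ 32.4 -74.3]
 [ 32.3  75.5]
 [ 64.1  75.2]
 [ 64.1 -75.9]] [[48.2  0.1]] (np.float64(17.257412917824354), array([0.95399507, 1.07184523, 0.85116685, 1.38733172]))
dark askew -x end [[-75.2  29.3]
 [-75.1  59. ]]
dark +x ends [[ 78.8 -60.4]
 [ 79.7 -31.1]
 [ 75.7  30.5]
 [ 76.6  60. ]]
dark home -x end [[-71.  -60.7]
 [-71.2 -30.7]]
```

```bash
python3 -m creep '[[1,[0.112,-0.397,0.02],[0,0,18.4]],[1,[0.112,-0.397,0.02],[0,0,18.4]],[1,[0.112,-0.397,0.02],[0,0,18.4]],[1,[0.112,-0.397,0.02],[0,0,18.4]],[1,[0.112,-0.397,0.02],[0,0,18.4]],[1,[0.112,-0.397,0.02],[0,0,18.4]],[1,[0.112,-0.397,0.05],[0,0,18.4]],[1,[0.112,-0.397,0.1],[0,0,18.4]],[1,[0.112,-0.397,0.1],[0,0,18.4]],[1,[0.112,-0.397,0.1],[0,0,18.4]]]'; python3 -m creep '[[0.6,[0,0,0],[0,0,0]],[0.6,[0,0,0],[0,0,0]],[0.6,[0,0,0],[0,0,0]]]'; python3 - <<'E'
from h import *
s=env.observe();im=env.capture("wrist"); np.savez("w17.npz",im=im,q=s["orientation"],p=s["tool_pos"]);cv2.imwrite("pics/w17.png",im)
for i in pale(im,cam("wrist",s),.016,(150,30,500,300))[0]: print(i)
go((.5335,-.281,-.0256),-8.25)
E
```

```text
clock: 19.38
tool_pos: [0.5355, -0.2655, 0.0971]
orientation: [0.073, 0.997, -0.0, 0.0]
force: [0.3, 0.0, -0.5]
opening: 0.0852
clock: 19.63
tool_pos: [0.5354, -0.2652, 0.0968]
orientation: [0.074, 0.997, 0.0, 0.0]
force: [0.3, 0.9, 0.8]
opening: 0.0523
(array([279., 170.]), 533.6, -281.7, 'size', 151.7, 31.2, 'yaw', -8.3)
cur [ 536.3 -264.2   97.4] yaw 171.59 -> shift mm [  0.5 -17.1 123. ] turn [ 0.02  0.08 -0.16] q7 1.91
```

View pics/w17.png

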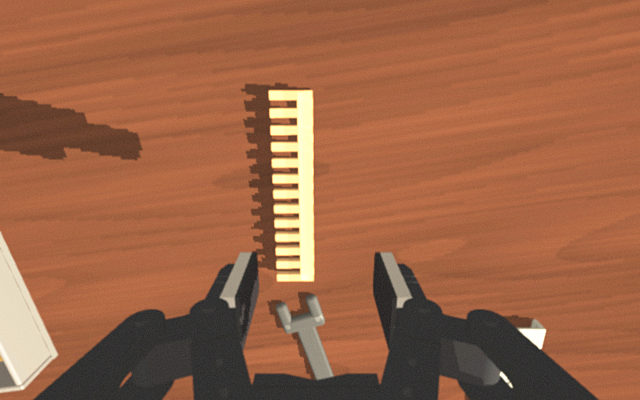

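```bash
python3 -m creep '[[0.6,[0.0005,-0.0177,0.02],[0,0,-0.2]],[0.6,[0.0005,-0.0177,0.05],[0,0,-0.2]],[0.6,[0.0005,-0.0177,0.075],[0,0,-0.2]],[0.6,[0.0005,-0.0177,0.075],[0,0,-0.2]],[0.6,[0.0005,-0.0177,0.075],[0,0,-0.2]]]' 40;  python3 - <<'E'
from h import *
s=env.observe();im=env.capture("wrist"); cv2.imwrite("pics/w18.png",im)
for i in pale(im,cam("wrist",s),.016,(200,30,450,390))[0]: print(i)
go((.5336,-.2817,-.0256),-8.3)
E
```

```text
clock: 20.1
tool_pos: [0.5335, -0.2793, 0.0223]
orientation: [0.07, 0.998, 0.001, -0.0]
force: [-0.4, -0.1, 1.4]
opening: 0.0511
(array([298., 206.]), 533.8, -281.7, 'size', 151.6, 30.9, 'yaw', -8.26)
cur [ 534.7 -280.3   23.7] yaw 171.91 -> shift mm [ 1.  -1.6 49.2] turn [0.04 0.15 0.21] q7 1.95
```

View pics/w18.png

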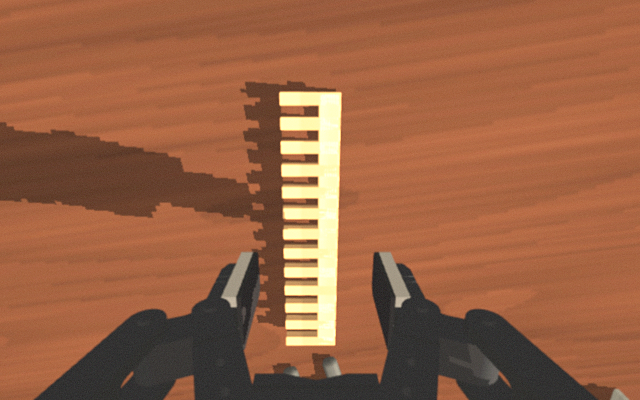

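```bash
python3 -m creep '[[0.6,[0.001,-0.0016,0.025],[0,0.1,0.2]],[0.6,[0.001,-0.0016,0.04],[0,0.1,0.2]],[0.6,[0.001,-0.0016,0.046],[0,0.1,0.2]],[0.6,[0.001,-0.0016,0.049],[0,0.1,0.2]],[0.6,[0.001,-0.0016,0.049],[0,0.1,0.2]]]' 40;  python3 - <<'E'
from h import *
go((.5337,-.2817,-.0256),-8.28)
E
python3 -m creep '[[0,[0,0,0],[0,0,0]],[0,[0,0,0],[0,0,0]],[0,[0,0,0],[0,0,0]],[0,[0,0,0],[0,0,0]],[0,[0,0,0],[0,0,0]],[0,[0,0,0],[0,0,0]]]'; python3 - <<'E'
from h import *
go((.5337,-.2817,-.0256),-8.28)
E
python3 -m creep '[[0,[0,0,-0.04],[0,0,0]],[0,[0,0,-0.08],[0,0,0]],[0,[0,0,-0.12],[0,0,0]],[0,[0,0,-0.15],[0,0,0]],[0,[0,0,-0.15],[0,0,0]]]'; python3 - <<'E'
from h import *
s=env.observe();im=env.capture("wrist"); cv2.imwrite("pics/w19.png",im)
go(rk2w(-49.7,-1.9,.13),YAW+90)
E
```

```text
clock: 20.57
tool_pos: [0.5346, -0.2817, -0.0243]
orientation: [0.072, 0.997, 0.0, 0.001]
force: [-0.0, 0.1, 0.6]
opening: 0.0512
cur [ 534.6 -281.7  -24.3] yaw 171.74 -> shift mm [ 0.9 -0.2  1.3] turn [0.03 0.13 0.02] q7 1.96
clock: 21.07
tool_pos: [0.5363, -0.2823, -0.0224]
orientation: [0.072, 0.997, -0.0, 0.003]
force: [-0.5, -0.1, 6.3]
opening: 0.0287
cur [ 536.3 -282.3  -22.4] yaw 171.74 -> shift mm [2.7 0.2 3.2] turn [-0.01  0.31  0.02] q7 1.96
clock: 21.48
tool_pos: [0.5402, -0.2849, 0.1358]
orientation: [0.072, 0.997, -0.003, 0.009]
force: [0.6, -0.9, -0.2]
opening: 0.029
cur [ 538.6 -283.9  132.5] yaw 171.73 -> shift mm [7.090e+01 4.136e+02 4.000e-01] turn [ 0.32  0.82 64.42] q7 1.93
```

View pics/w19.png

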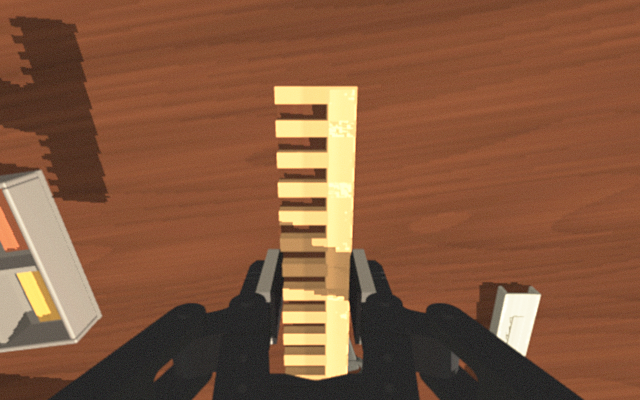

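```bash
python3 -m creep '[[0,[0.071,0.414,0],[0.3,0.8,64.4]],[0,[0.071,0.414,0],[0.3,0.8,64.4]],[0,[0.071,0.414,0],[0.3,0.8,64.4]],[0,[0.071,0.414,0],[0.3,0.8,64.4]],[0,[0.071,0.414,0],[0.3,0.8,64.4]],[0,[0.071,0.414,0],[0.3,0.8,64.4]],[0,[0.071,0.414,0],[0.3,0.8,64.4]],[0,[0.071,0.414,0],[0.3,0.8,64.4]],[0,[0.071,0.414,0],[0.3,0.8,64.4]],[0,[0.071,0.414,0],[0.3,0.8,64.4]]]'; python3 - <<'E'
from h import *
go(rk2w(-49.8,-4.9,.08),YAW+90)
E
```

```text
clock: 22.37
tool_pos: [0.5272, 0.1139, 0.1291]
orientation: [0.595, 0.803, -0.001, -0.0]
force: [1.2, -0.0, -0.8]
opening: 0.0288
cur [527.2 113.9 129.1] yaw 106.93 -> shift mm [17.6  7.  49.1] turn [-0.09  0.03 -0.38] q7 0.14
```

```bash
python3 -m creep '[[0,[0.0176,0.007,0],[0,0,-0.4]],[0,[0.0176,0.007,0.01],[0,0,-0.4]],[0,[0.0176,0.007,0.03],[0,0,-0.4]],[0,[0.0176,0.007,0.06],[0,0,-0.4]],[0,[0.0176,0.007,0.08],[0,0,-0.4]],[0,[0.0176,0.007,0.09],[0,0,-0.4]],[0,[0.0176,0.007,0.09],[0,0,-0.4]],[0,[0.0176,0.007,0.09],[0,0,-0.4]]]'; python3 - <<'E'
from h import *
s=env.observe();im=env.capture("wrist"); cv2.imwrite("pics/w20.png",im);np.savez("w20.npz",im=im,q=s["orientation"],p=s["tool_pos"])
print(w2rk(s["tool_pos"]));go(rk2w(-49.8,-4.9,.0176),YAW+90)
E
```

```text
clock: 23.03
tool_pos: [0.5281, 0.1317, 0.0386]
orientation: [0.593, 0.805, -0.002, -0.001]
force: [0.7, -0.1, -0.4]
opening: 0.0286
[[-50.7  -5.6]]
cur [529.1 132.2  39.5] yaw 107.29 -> shift mm [ 0.6 -0.2 21.9] turn [-0.07  0.05 -0.02] q7 0.15
```

View pics/w20.png

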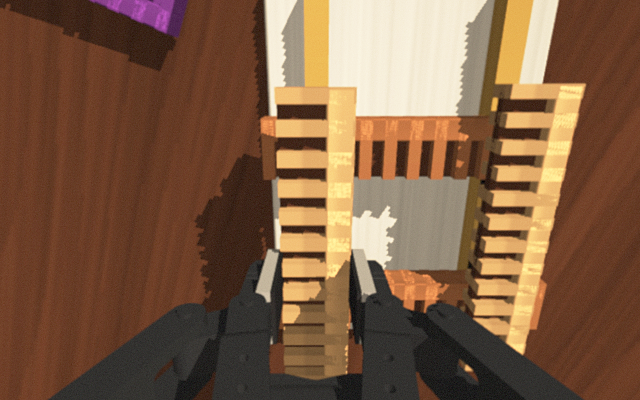

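```bash
python3 -m creep '[[0,[0.0006,-0.0002,0.01],[0,0,0]],[0,[0.0006,-0.0002,0.015],[0,0,0]],[0,[0.0006,-0.0002,0.018],[0,0,0]],[0,[0.0006,-0.0002,0.0195],[0,0,0]],[0,[0.0006,-0.0002,0.0195],[0,0,0]],[0,[0.0006,-0.0002,0.0195],[0,0,0]]]'; python3 - <<'E'
from h import *
s=env.observe();im=env.capture("wrist"); crop(im,240,0,640,240,2,"pics/w21.png");np.savez("w21.npz",im=im,q=s["orientation"],p=s["tool_pos"])
print(w2rk(s["tool_pos"]));go(rk2w(-49.8,-4.9,.0176),YAW+90)
E
```

```text
clock: 23.58
tool_pos: [0.5288, 0.1327, 0.0201]
orientation: [0.593, 0.805, -0.001, 0.0]
force: [-0.3, 0.2, -0.3]
opening: 0.0287
[[-49.7  -4.9]]
cur [528.9 132.7  20.2] yaw 107.29 -> shift mm [ 0.1 -0.2  2.6] turn [-0.05  0.05 -0.02] q7 0.16
```

View pics/w21.png

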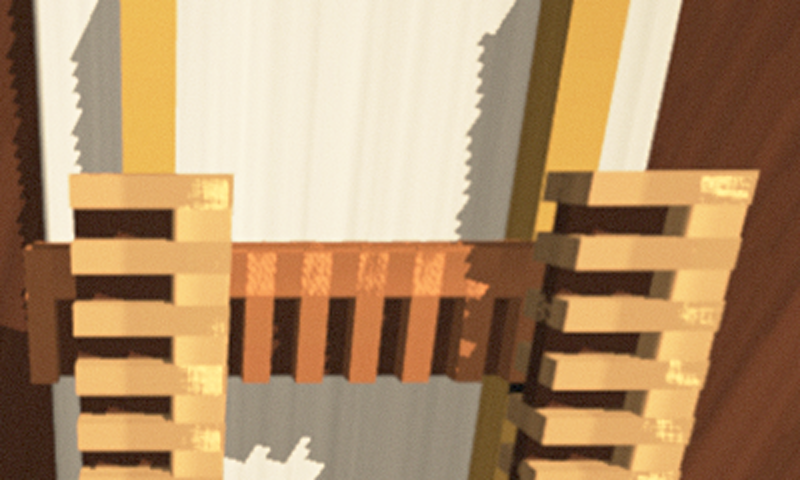

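```bash
python3 - <<'E'
from h import *
d=np.load("w21.npz"); cm=cam("wrist",dict(orientation=d["q"],tool_pos=d["p"]))
f=lambda p:np.array(p,float)/2+np.array([240,0])
print("B end",w2rk(ray(cm,f([(70,175),(233,174),(80,470),(222,470)]),.0585)))
print("A end",w2rk(ray(cm,f([(590,171.5),(760,170)]),.056)),"rail",w2rk(ray(cm,f([(121.5,100),(176,100)]),.024)),"farrail",w2rk(ray(cm,f([(560,100),(612,100)]),.024)))
E
```

```text
B end [[-63.2  73.8]
 [-33.3  74. ]
 [-63.2  14.8]
 [-33.4  14.9]]
A end [[33.3 74.2]
 [64.5 74.4]] rail [[-54.9  89.5]
 [-42.7  89.5]] farrail [[42.8 89.3]
 [54.3 89.3]]
```

```bash
python3 -m creep '[[0,[0.0004,-0.0005,0.0005],[0,0,0]],[0,[0.0004,-0.0005,0.001],[0,0,0]],[0,[0.0004,-0.0005,0.0015],[0,0,0]],[0,[0.0004,-0.0005,0.002],[0,0,0]],[0,[0.0004,-0.0005,0.002],[0,0,0]]]'; python3 -m creep '[[0,[0,0,0.0005],[0,0,0]],[0,[0,0,0.001],[0,0,0]],[0,[0,0,0.001],[0,0,0]]]';python3 -m creep '[[0,[0,0,0.0005],[0,0,0]],[0,[0,0,0.001],[0,0,0]],[0,[0,0,0.001],[0,0,0]]]'; python3 - <<'E'
from h import *
s=env.observe();print(w2rk(s["tool_pos"]),s["wrist_torque"])
E
```

```text
clock: 24.05
tool_pos: [0.5282, 0.133, 0.0181]
orientation: [0.593, 0.805, -0.001, 0.0]
force: [0.2, 0.2, -0.4]
opening: 0.0291
clock: 24.3
tool_pos: [0.5283, 0.133, 0.0175]
orientation: [0.593, 0.805, -0.001, 0.0]
force: [-1.3, -0.0, 3.6]
opening: 0.029
clock: 24.55
tool_pos: [0.5283, 0.133, 0.0175]
orientation: [0.593, 0.805, -0.0, -0.0]
force: [-3.5, -2.2, 11.1]
opening: 0.029
[[-50.1  -4.5]] [-0.21015661  0.76572483  0.0664267 ]
```

```bash
python3 -m creep '[[0,[0,0,-0.0002],[0,0,0]],[0.6,[0,0,0],[0,0,0]],[0.6,[0,0,0],[0,0,0]],[0.6,[0,0,0],[0,0,0]],[0.6,[0,0,-0.02],[0,0,0]],[0.6,[0,0,-0.05],[0,0,0]],[0.6,[0,0,-0.09],[0,0,0]],[1,[0,0,-0.13],[0,0,0]],[1,[0,0,-0.17],[0,0,0]],[1,[0,0,-0.17],[0,0,0]]]'; python3 - <<'E'
from h import *
go((.575,.13,.20),17.3)
E
```

```text
clock: 25.38
tool_pos: [0.5339, 0.1343, 0.1957]
orientation: [0.593, 0.805, 0.005, 0.004]
force: [2.0, 0.3, 0.1]
opening: 0.0843
cur [533.9 134.3 195.7] yaw 107.26 -> shift mm [-16.3  38.   -3.8] turn [ 0.57 -0.58 89.96] q7 0.09
```

```bash
python3 -m creep '[[1,[-0.016,0.038,-0.004],[0.5,0.5,-90]],[1,[-0.016,0.038,-0.004],[0.5,0.5,-90]],[1,[-0.016,0.038,-0.004],[0.5,0.5,-90]],[1,[-0.016,0.038,-0.004],[0.5,0.5,-90]],[1,[-0.016,0.038,-0.004],[0.5,0.5,-90]],[1,[-0.016,0.038,-0.004],[0.5,0.5,-90]],[1,[-0.016,0.038,-0.004],[0.5,0.5,-90]],[1,[-0.016,0.038,-0.004],[0.5,0.5,-90]],[1,[-0.016,0.038,-0.004],[0.5,0.5,-90]],[1,[-0.016,0.038,-0.004],[0.5,0.5,-90]]]'; python3 -m creep '[[1,[0,0,0],[0,0,-7]],[1,[0,0,0],[0,0,-14]],[1,[0,0,0],[0,0,-20]],[1,[0,0,0],[0,0,-20]],[1,[0,0,0],[0,0,-20]]]'; python3 - <<'E'
from h import *
s=env.observe();im=env.capture("wrist"); np.savez("w22.npz",im=im,q=s["orientation"],p=s["tool_pos"])
crop(im,180,60,460,270,2.8,"pics/w22.png"); go((.575,.13,.2))
cv2.imwrite("pics/s22.png",env.capture("scene"))
E
```

```text
clock: 26.22
tool_pos: [0.5747, 0.1303, 0.1995]
orientation: [0.006, 1.0, 0.0, 0.0]
force: [-0.3, 0.1, 0.4]
opening: 0.0854
clock: 26.63
tool_pos: [0.5746, 0.1301, 0.1991]
orientation: [-0.166, 0.986, 0.0, 0.0]
force: [0.3, -0.1, -0.0]
opening: 0.085
cur [574.6 130.1 199.1] yaw -160.95 -> shift mm [-0.3 -0.2 -0.9] turn [-0.    0.02 -0.  ] q7 1.63
```

View pics/w22.png

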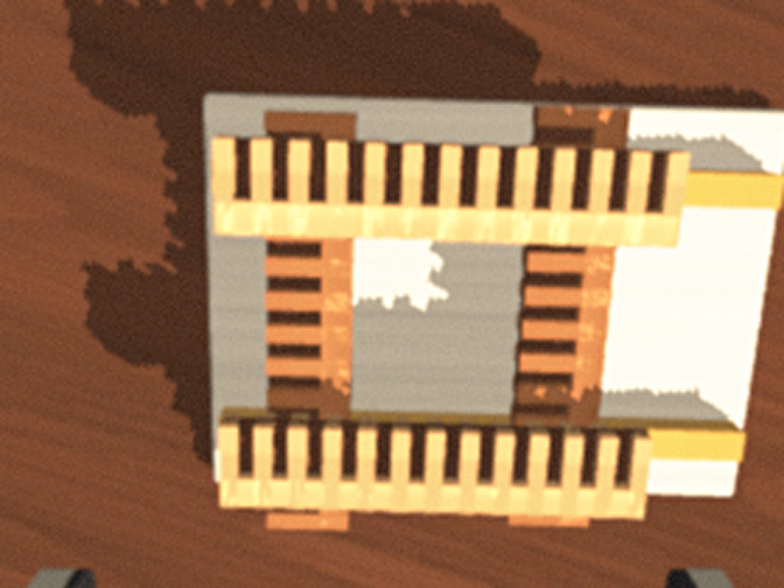

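View pics/s22.png

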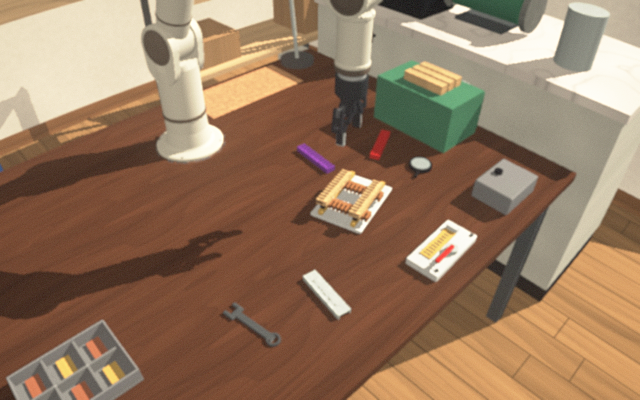

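```bash
python3 - <<'E'
from h import *
d=np.load("w22.npz"); cm=cam("wrist",dict(orientation=d["q"],tool_pos=d["p"]))
f=lambda p:np.array(p,float)/2.8+np.array([180,60])
print("plate",w2rk(ray(cm,f([(205,96),(735,496)]),.01)))
for n,c in(("B",[(213,137),(689,152),(678,245),(214,235)]),("A",[(220,424),(649,431),(645,519),(221,508)])):
    P=ray(cm,f(c),.056); x=-.048 if n=="B" else .048
    print(n,w2rk(P).tolist(),w2rk(P.mean(0)),fit([(x-.015,-.075),(x-.015,.075),(x+.015,.075),(x+.015,-.075)],P)[1:])
print("dark askew edges",w2rk(ray(cm,f([(524,250),(612,250),(600,415),(517,408)]),.04)),"home",w2rk(ray(cm,f([(266,245),(353,245),(350,410)]),.04)))
E
```

```text
plate [[-74.5 -85.1]
 [ 74.7 125.9]]
B [[-63.5, -75.1], [-63.5, 75.2], [-34.0, 75.5], [-32.6, -75.5]] [[-48.4   0.1]] (np.float64(17.544621044707178), array([0.42520442, 0.34203721, 0.48256704, 0.73836971]))
A [[32.8, -74.8], [30.8, 73.6], [64.3, 76.1], [64.6, -75.1]] [[48.1 -0.1]] (np.float64(17.81163933593178), array([1.05826577, 2.02712586, 2.09332919, 0.86408412]))
dark askew edges [[-28.1  28. ]
 [-29.   58.2]
 [ 31.   60.1]
 [ 29.3  29.9]] home [[-27.1 -60.4]
 [-28.  -30.6]
 [ 31.9 -30.4]]
```

```bash
python3 - <<'E'
from h import *
d=np.load("w22.npz"); cm=cam("wrist",dict(orientation=d["q"],tool_pos=d["p"])); im=d["im"]
f=lambda p:np.array(p,float)/2.8+np.array([180,60])
print("ends askew",w2rk(ray(cm,f([(535,107),(629,109),(589,526),(508,524)]),.04)),"home",w2rk(ray(cm,f([(266,113),(356,113),(349,529),(267,528)]),.04)))
crop(im,260,90,420,255,4.5,"pics/w22b.png")
E
```

```text
ends askew [[-75.2  28. ]
 [-75.5  58.8]
 [ 75.4  60.5]
 [ 75.5  30. ]] home [[-70.6 -60.1]
 [-71.5 -30.6]
 [ 79.4 -29.7]
 [ 79.9 -60.6]]
```

View pics/w22b.png

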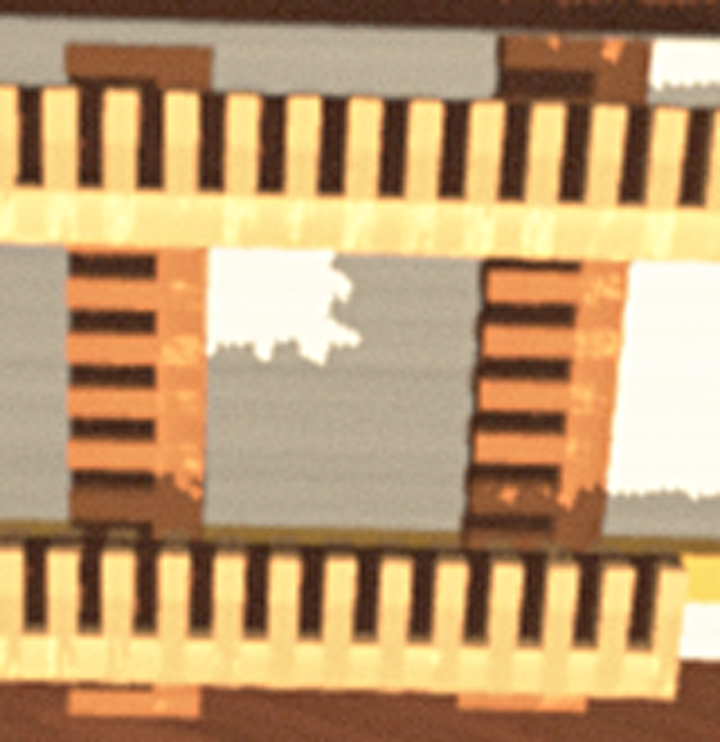

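```bash
python3 - <<'E'
from h import *
d=np.load("w22.npz"); crop(d["im"],300,80,480,250,4.4,"pics/w22d.png"); crop(d["im"],180,80,300,250,4,"pics/w22e.png")
E
```

```text
(no output)
```

View pics/w22d.png

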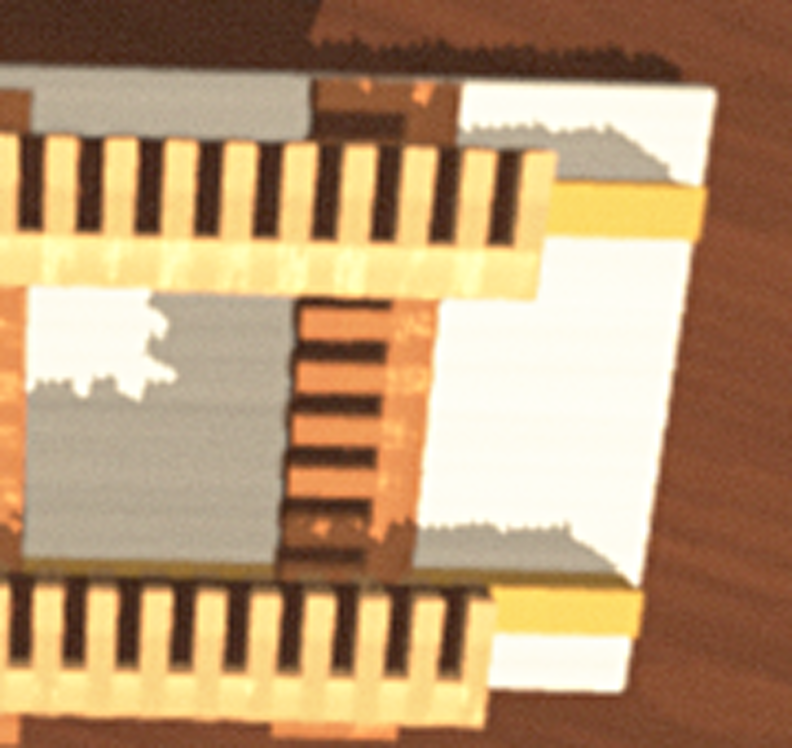

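View pics/w22e.png

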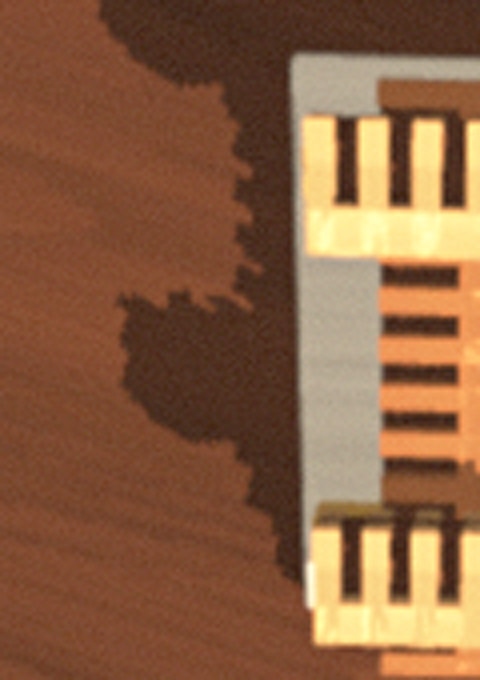

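```bash
python3 - <<'E'
from h import *
d=np.load("w22.npz"); cm=cam("wrist",dict(orientation=d["q"],tool_pos=d["p"])); im=d["im"]
f=lambda p:np.array(p,float)/4.4+np.array([300,80])
print("plate +y",w2rk(ray(cm,f([(717,90),(626,690)]),.01)),"rail ends",w2rk(ray(cm,f([(706,186),(702,240),(642,590),(639,636)]),.024)))
print("askew +y edge",w2rk(ray(cm,f([(461,84),(437,300),(414,560),(396,738)]),.04)))
print("home +y edge",w2rk(ray(cm,f([(31,92),(25,290),(22,560),(18,740)]),.04)))
print("pale +y ends",w2rk(ray(cm,f([(557,152),(538,299),(494,592),(484,727)]),.056)))
E
```

```text
plate +y [[-74.9 124.8]
 [ 74.3 125.6]] rail ends [[-54.7 119.9]
 [-42.7 121. ]
 [ 41.6 119.9]
 [ 53.6 120.9]]
askew +y edge [[-75.3  59. ]
 [-30.1  58.8]
 [ 30.   59.8]
 [ 75.2  60.1]]
home +y edge [[-71.  -30.7]
 [-29.5 -31. ]
 [ 32.8 -30.4]
 [ 78.5 -30.3]]
pale +y ends [[-63.2  75.7]
 [-33.5  75.7]
 [ 31.4  74.2]
 [ 64.1  75.7]]
```

```bash
python3 -c "
from rig import env
print(env.hand_in(), env.observe()['clock'])"
```

```text
the job is handed in; nothing more can be done
the job is handed in; nothing more can be done
```

The job is done and handed in, at about 27 s on the robot's clock. I slid the out-of-place dark comb along the rails to its stops. Then I laid the two pale combs crosswise on the dark pair, one over each rail, and let go with the gripper well clear.

**Last checks, from the wrist camera (good to about 1 mm):**
- **Dark comb:** centred at x ≈ 0, about 0.3° from parallel to the other dark comb, which is within the measuring noise. While seating it, I pressed it against the stops with about 13 N. Both stops looked snug before the pale combs covered them, so I could not look at them again at the end.
- **Pale combs:** centres at (48.1, −0.1) mm and (−48.4, 0.1) mm in the rack frame, against targets of (±48, 0). The ends overhang equally to within about 1 mm, and both met the dark combs at the expected height. In the last view they read 0.2° and 0.5° off square. The far-rail comb had read 0.05° in an earlier view, and its corners fitted worse (up to 2 mm) in the last one.
- **Bystanders:** the reed wrench, cover plate and magnifier look undisturbed in the scene picture; I did not measure them again.

**What disagreed or went wrong:**
- The fingertips sit about 25–30 mm further back than the stated tool point. The first grip on the dark comb closed in the air above it, with no contact force, and I repeated it lower.
- The wrist camera was about 1–2 mm off. I corrected for this against the rail and plate edges.
- When I gripped the second pale comb, the fingertips touched the bench with about 6 N and the grip shifted about 3 mm along the comb. I allowed for that when placing it.

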